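Set up whole-mount blocks for the block-face photograph

ROBOT

A 6-joint arm with a two-finger parallel gripper is mounted at the origin on the work surface. World frame = base frame: x ahead of the robot, y to its left, z up, the work surface at z = 0. Lengths are in mm, angles in rad, forces in N, time in s.
With the tool pointing down it reaches from about 275 to 750 mm from the base axis. Payload 10.2 kg.
Tool frame: the origin (TCP) lies at the very end of the fingers, on their centre line; the grasp point (between the pads) lies 19 mm behind it; z points along the fingers, y is the line along which they close (so a half turn about z gives the same grasp; the last joint's range is limited). The gripper opens to 85 mm and grips with 20 to 120 N. Pads are 22 mm wide; open, the fingers measure 114 mm over their backs; the gripper's body (76 mm by 85 mm) begins 54 mm behind the grasp point. The pads swing forward as they close: fully open they stand 13 mm farther back than shut.
Start: joints at [-1.541, 0.313, 1.498, -0, 1.331, -0.223], TCP at [131.297, -508.323, 231.294] pointing down, gripper open.
Joint ranges: [-2.94, 2.94], [-0.97, 2.17], [0.19, 2.56], [-1.23, 4.37], [0.02, 3.11], [-2.88, 2.88]. Speed limits (rad/s): [2.39, 2.39, 3.01, 3.14, 3.14, 3.14].

INTERFACE

Orientations are given as a unit quaternion [w, x, y, z].
In Python, from rig import * gives the robot as it stands. The module is installed in compiled form; this text tells all that it offers.
- The arm moves only by the shell command python3 -m crank 'ROWS' [FORCE]. ROWS is JSON, a list that holds one entry, the list of rows, each a list of 7 numbers: the shift along the tool's x, y, z in units of 25 mm (1.0 is 25 mm), then the turn, a rotation vector about the tool's x, y, z in units of 8 degrees (1.0 is 8 degrees), then the finger opening in mm, from 0 to 85.4. A call has exactly 8 rows; each row shifts and turns the commanded pose from where the row before left it, along the tool's axes as they then stand; what a row does not reach is not made up. A row lasts 1/10 s, in which the tool goes at most 50 mm and 8.59 degrees, less where a joint would pass 70% of its speed; a pose out of reach is approached as far as the arm can. A call is refused whole if a number of a shift passes 1 or a number of a turn 1, either way. A call with a gripper value outside its range is refused whole. The fingers move at their own pace and stop on an object; FORCE is the grip in N (left out, the last holds). Time passes only in rows, so rows that do not move let the fingers close, or fill a call up. It gives the time, the measured TCP pose, the force, the opening and the grip force at its end, in the units of the state.
- sense(): the state, without advancing time (a new reading comes with each control period).
- capture(name): name is "scene" or "side" or "wrist"; returns the picture (480x640x3 uint8, blue, green, red); there is no depth.
- camera_model(name): a dict with "fx", "fy", "cx", "cy" (pixels), "world_from_camera" (4x4, takes a point from camera to world coordinates); the wrist camera has in their place "T_tool_cam" (4x4, takes a point from camera to tool coordinates, whose origin is the TCP and whose axes are the flange's). Camera axes: x right, y up, looking along -z (the intrinsics and any distortion apply to the point x, -y, -z); pixel columns grow to the right and rows downward; lengths in mm; the calibration is good to about 2 mm. A picture is of the moment at which its call begins: read the wrist's pose just before it. camera_model takes no time and is no camera call.
- finish_job(): hands the job in; it is judged then, once.
The state is a dict: "time_s": time; "joints": joint angles; "dq": joint speeds; "tau": joint torques, N m; "eef_pos": TCP position; "ee_rot": TCP orientation; "force": force on the tool from outside, world axes, zero at the start; "wrist_torque": the same for the moment, N m; "grip_width": opening from 0.0 (shut) to 1.0 (fully open); "grip_force": force on a finger pad.
Only numpy, scipy, OpenCV 4.12 (cv2) and the standard library are available. Lean on these libraries where they do the work, as an engineer would, in place of code of your own. Each camera call takes 0.05 s, during which the arm holds its last target. There are 200 camera calls.

TASK

Draw the block tray fully out from under the riser by its front lip, set all its blocks, wax face up, in one row end to end on the white plate of the light stage, and lay the rule flat on the plate with one long edge flush along the blocks' long sides, every block touching that same edge. Only when they are laid out so, turn the light knob clockwise past its click to on. Slide the empty tray back under the riser so that only its lip looks out, and leave the other things where they stand.

Things in the scene. Friction and masses are not known exactly. Their poses are not given: they have to be found in the camera images.
- tray: pale grey block tray 140 (x) x 270 (y) mm, about 0.3 kg, on low nylon glides: slides easily. Origin under its centre, x away from the arm. Behind the lip (x -70 to -22) three bays (centres x 24, y -86, 0, 86 mm; floor 5 mm above the bench; ridges between and around them up to 11 mm). At the start only the lip looks out from under the riser.
- tray_lip (a point): middle of the tray's flat front lip (blue strip, 48 mm deep in x), on its top, 5 mm above the bench and 46 mm before the tray's centre: press here firmly (10 to 20 N) and pull; axes as the tray.
- riser: fixed grey bench riser (low shelf) over the tray: board 260 (x) x 320 (y) x 12 mm, its top 85 mm above the bench, underside 73 mm, on two side panels. Origin on the bench under its centre, x away from the arm; front edge at x = -130 mm. Slide box and carton stand on it (x above -30 mm), up to 50 mm high.
- block_pink: paraffin block, may be absent: pink plastic cassette 76 x 52 x 14 mm with cream wax 64 x 42 x 6 mm centred on top (20 mm high in all), about 90 g. Origin at the centre of its underside, x along the 76 mm, y along the 52 mm, z up through the wax face. Starts in one of the tray's three bays, its x along the tray's y.
- block_green: paraffin block, may be absent: green plastic cassette 76 x 52 x 14 mm with cream wax 64 x 42 x 6 mm centred on top (20 mm high in all), about 90 g. Origin at the centre of its underside, x along the 76 mm, y along the 52 mm, z up through the wax face. Starts in one of the tray's three bays, its x along the tray's y.
- block_yellow: paraffin block, may be absent: yellow plastic cassette 76 x 52 x 14 mm with cream wax 64 x 42 x 6 mm centred on top (20 mm high in all), about 90 g. Origin at the centre of its underside, x along the 76 mm, y along the 52 mm, z up through the wax face. Starts in one of the tray's three bays, its x along the tray's y.
- rule: aluminium safety rule 300 (x) x 64 (y) x 4 mm, both long edges straight, with a blue finger-guard rail 260 x 14 mm standing centred along it, its top 20 mm above the underside. Origin at the centre of its underside, z up. About 0.18 kg. Lies on the bench between stage and tray at the start.
- stage: fixed LED light stage: grey housing 240 (x) x 400 (y) mm, top face level and 35 mm above the bench. Origin on the bench under its centre, x away from the arm, y to the left. The white opal plate covers x = -113 to 113 and y = -113 to 193 mm; the dark control strip with the light knob lies right of it (y below -120 mm).
- plate (a point): centre of the white opal plate, on its top face, 35 mm above the bench; axes as the stage.
- light (a joint): light selector knob on the stage's control strip: 0 rad = off, 1.2 rad = on, turning clockwise seen from above. Detented: a spring resists (0.12 N m at most) up to 0.6 rad, then it clicks over and pulls itself on to its stop at 1.2 rad.
- light_grip (a point): grip point of the light knob on its upright axis, 68 mm above the bench. The black grip bar, 52 long x 14 mm wide, reaches from 10 mm above to 20 mm below it, over a round skirt 56 mm across. Site x runs along the bar and turns with it; at off it is along the stage's x.
- brush: bystander, leave alone: wooden section brush, 170 mm, lying on the bench left of the stage. Origin under its middle.
- pen_pot: bystander, leave alone: blue pot, 72 mm across, 95 mm high, behind. Origin under its centre.
- reagent: bystander, leave alone: white bottle with red cap, 70 mm across, 160 mm high, behind the stage. Origin under its centre.
- slide_box: bystander, leave alone: green slide box 100 x 170 x 34 mm on the riser. Origin under its centre.
- cassette_stack: bystander, leave alone: small carton 90 x 60 x 50 mm on the riser. Origin under its centre.
- blade_box: bystander, leave alone: yellow blade dispenser 45 x 95 x 18 mm on the bench behind the rule. Origin under its centre.

How it is judged:
By the outcome, as a careful person would: the job done as asked, in the order asked, and still so for the second after the job is handed in, with the robot touching nothing.
Of block_pink, block_green, block_yellow only 2 to 3 are there at a start; the rules pass over those that are not, and their reading is None.
At some moment in a run one of rule, block_pink, block_green, block_yellow may be knocked a few centimetres aside while the robot is not near it.
It also fails if it takes over 210 s, if anything falls off the work surface, if the arm or the gripper's body presses on something with over 40 N, if the wrist force passes 120 N, or if a joint passes its speed limit or range.

## Working session

There is one attempt and no reset: what is moved stays moved. The work goes in short steps, Python scripts to look and compute and a shell command to move; the robot and the scene stay as the last step left them, time stands still between calls to the robot, and variables do not carry over. Pictures are saved under pics/ and viewed, at most 14 in all, crops included, and the job is handed in when it is done.

```bash
mkdir -p pics; ls
python3 - <<'E'
from rig import *
import cv2,numpy as np
s=sense();print(s)
for n in("scene","side"):
    im=capture(n);cv2.imwrite(f"pics/{n}0.png",im)
for n in("scene","side","wrist"):print(n,camera_model(n))
E
```

```text
pics
{'time_s': 0.0, 'joints': array([-1.54139570e+00,  3.13502179e-01,  1.49845876e+00,  2.07962070e-05,
        1.33096065e+00, -2.23407242e-01]), 'dq': array([ 0.00019135,  0.000194  ,  0.00037317, -0.00038054, -0.003437  ,
        0.00012129]), 'tau': array([ 1.08189262e-03, -4.12265217e+01, -2.59742510e+01, -9.03037312e-05,
        4.13282964e-03, -5.90576761e-07]), 'eef_pos': array([ 131.29690871, -508.05591228,  230.70020602]), 'ee_rot': array([-6.60363489e-04,  9.92021748e-01,  1.26065104e-01,  7.44056573e-05]), 'force': array([-0.41569   , -0.23619788,  0.54169911]), 'wrist_torque': array([ 0.05624426, -0.029244  , -0.07296314]), 'grip_force': 0.0, 'grip_width': 1.0023465388430983}
scene {'fx': 501.45258800094274, 'fy': 501.45258800094274, 'cx': 324.56957068573297, 'cy': 234.4487411599407, 'world_from_camera': array([[ 6.56397535e-01, -6.42364653e-01,  3.95613357e-01,
         1.13032995e+03],
       [ 7.54387250e-01,  5.63397508e-01, -3.36872566e-01,
        -3.17412036e+02],
       [-6.49255001e-03,  5.19567994e-01,  8.54404439e-01,
         1.11558590e+03],
       [ 0.000
[... 309 characters left out ...]
-01,  5.07792735e-01, -6.66626770e-01,
        -8.44512302e+02],
       [ 8.38097621e-03,  7.98764060e-01,  6.01586016e-01,
         8.95682498e+02],
       [ 0.00000000e+00,  0.00000000e+00,  0.00000000e+00,
         1.00000000e+00]])}
wrist {'fx': 396.1295423382634, 'fy': 396.1295423382634, 'cx': 321.7275867469343, 'cy': 239.80121386521012, 'T_tool_cam': array([[ 3.57556830e-04,  9.55738889e-01,  2.94215989e-01,
         7.34626348e+01],
       [ 9.99999917e-01, -2.84780080e-04, -2.90199741e-04,
        -4.77562402e-02],
       [-1.93568325e-04,  2.94216069e-01, -9.55738912e-01,
        -1.42631154e+02],
       [ 0.00000000e+00,  0.00000000e+00,  0.00000000e+00,
         1.00000000e+00]])}
```

View pics/scene0.png

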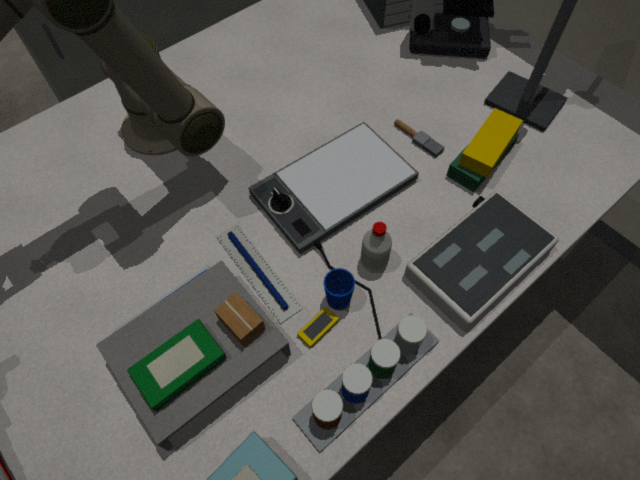

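View pics/side0.png

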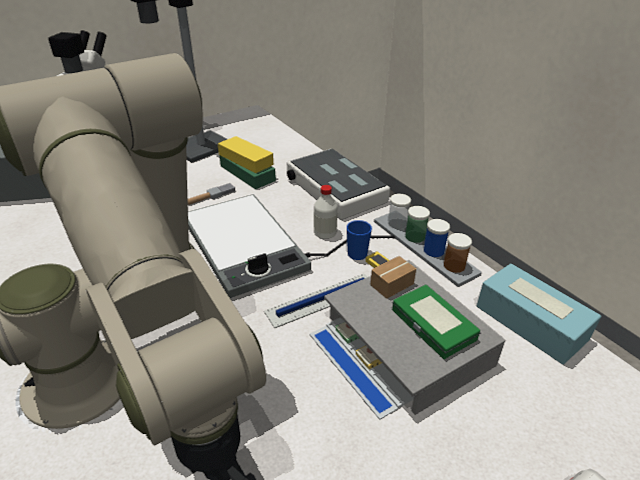

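```bash
cat > h.py <<'E'
from rig import *
import numpy as np, cv2
from scipy.spatial.transform import Rotation as R
def T_tool(s=None):
    s=s or sense(); T=np.eye(4); q=s["ee_rot"]; T[:3,:3]=R.from_quat([q[1],q[2],q[3],q[0]]).as_matrix(); T[:3,3]=s["eef_pos"]; return T
def px(name,uv,z,T=None):
    m=camera_model(name); W=m["world_from_camera"] if name!="wrist" else (T if T is not None else T_tool())@m["T_tool_cam"]
    uv=np.atleast_2d(np.array(uv,float)); d=np.c_[(uv[:,0]-m["cx"])/m["fx"],-(uv[:,1]-m["cy"])/m["fy"],-np.ones(len(uv))]@W[:3,:3].T
    o=W[:3,3]; return o+d*((z-o[2])/d[:,2])[:,None]
def proj(name,P,T=None):
    m=camera_model(name); W=m["world_from_camera"] if name!="wrist" else (T if T is not None else T_tool())@m["T_tool_cam"]
    p=(np.atleast_2d(P)-W[:3,3])@W[:3,:3]; return np.c_[m["cx"]+m["fx"]*p[:,0]/-p[:,2],m["cy"]+m["fy"]*p[:,1]/p[:,2]]
def st():
    s=sense(); T=T_tool(s); print("t",round(s["time_s"],2),"p",s["eef_pos"].round(1),"ang tool x in world",np.degrees(np.arctan2(T[1,0],T[0,0])).round(2),"tilt",T[:3,2].round(4),"F",s["force"].round(1),"w",(s["grip_width"]*85.4).round(1),"gf",round(float(s["grip_force"]),1),"j",s["joints"].round(2))
E
python3 - <<'E'
from h import *
np.set_printoptions(suppress=True,precision=1)
print("stage",px("scene",[(366,125),(417,175),(302,248),(250,188)],35))
print("stage side",px("side",[(249,195),(312,262),(236,293)],35))
print("knob",px("scene",[(279,196)],78),px("side",[(258,260)],78))
print("riser",px("scene",[(203,265),(290,345),(160,437),(98,345)],85))
print("riser side",px("side",[(325,295),(402,378),(503,340),(418,262)],85))
print("rule",px("scene",[(216,232),(236,223),(299,312),(281,322)],4))
print("rail",px("scene",[(230,234),(286,306)],20),px("side",[(277,315),(364,281)],20))
print("lip",px("side",[(311,333),(325,323),(401,404),(383,414)],5))
print("lip scene",px("scene",[(208,266),(100,342)],5))
st()
E
```

```text
stage [[428.6 443.5  35. ]
 [652.9 421.2  35. ]
 [622.7  40.7  35. ]
 [388.7  54.1  35. ]]
stage side [[630.1 425.9  35. ]
 [619.1  28.6  35. ]
 [392.7  28.5  35. ]]
knob [[487.2  79.7  78. ]] [[477.8  66.8  78. ]]
riser [[ 529.6 -178.    85. ]
 [ 811.9 -146.5   85. ]
 [ 789.2 -451.6   85. ]
 [ 543.  -454.2   85. ]]
riser side [[ 546.7 -141.1   85. ]
 [ 543.1 -420.4   85. ]
 [ 790.7 -462.2   85. ]
 [ 815.3 -167.8   85. ]]
rule [[ 423.4  -87.     4. ]
 [ 435.1  -31.4    4. ]
 [ 738.1  -66.1    4. ]
 [ 729.6 -113.9    4. ]]
rail [[462.3 -66.7  20. ]
 [711.9 -83.1  20. ]] [[448.5 -80.2  20. ]
 [702.2 -95.7  20. ]]
lip [[ 494.2 -162.3    5. ]
 [ 540.2 -153.4    5. ]
 [ 546.1 -427.3    5. ]
 [ 499.9 -425.4    5. ]]
lip scene [[ 493.5 -159.3    5. ]
 [ 493.9 -457.9    5. ]]Traceback (most recent call last):
  File "<stdin>", line 12, in <module>
  File "h.py", line 14, in st
    s=sense(); T=T_tool(s); print("t",round(s["time_s"],2),"p",s["eef_pos"].round(1),"ang tool x in world",np.degrees(np.arctan2(T[1,0],T[0,0])).round(2),"tilt",T[:3,2].round(4),"F",s["force"].round(1),"w",(s["grip_width"]*85.4).round(1),"gf",round(float(s["grip_force"]),1),"j",s["joints"].round(2))
                                                                                                                                                                                                              ^^^^^^^^^^^^^^^^^^^^^^^^^^^^
AttributeError: 'float' object has no attribute 'round'
```

```bash
sed -i 's/(s\["grip_width"\]\*85.4).round(1)/round(float(s["grip_width"]*85.4),1)/' h.py
python3 -m crank '[[[0,0,0,0,0,-1,0],[0,0,0,0,0,-1,0],[0,0,0,0,0,-1,0],[0,0,0,0,0,-1,0],[0,0,0,0,0,-1,0],[0,0,0,0,0,-1,0],[0,0,0,0,0,-1,0],[0,0,0,0,0,-1,0]]]' 40
python3 -m crank '[[[0,0,0,0,0,-1,0],[0,0,-0.5,0,0,-0.44,0],[1,1,-0.5,0,0,0,0],[1,1,-0.3,0,0,0,0],[1,1,0,0,0,0,0],[1,1,0,0,0,0,0],[1,1,0,0,0,0,0],[1,1,0,0,0,0,0]]]'
python3 -m crank '[[[1,1,0,0,0,0,0],[1,1,0,0,0,0,0],[1,1,0,0,0,0,0],[1,1,0,0,0,0,0],[1,1,0,0,0,0,0],[1,1,0,0,0,0,0],[0.3,0,0,0,0,0,0],[0,0,0,0,0,0,0]]]'
python3 - <<'E'
from h import *
st()
im=capture("wrist");cv2.imwrite("pics/w1.png",im);np.save("w1T.npy",T_tool())
E
```

```text
time_s: 0.9
eef_pos: [131.3, -508.1, 231.0]
ee_rot: [-0.0, 0.773, 0.635, 0.0]
force: [0.0, 0.2, -0.9]
grip_width: -0.003
grip_force: 0.0
time_s: 1.7
eef_pos: [282.1, -357.1, 263.6]
ee_rot: [-0.0, 0.707, 0.707, 0.0]
force: [0.3, -1.1, -0.8]
grip_width: 0.003
grip_force: 0.0
time_s: 2.5
eef_pos: [431.2, -199.9, 263.5]
ee_rot: [-0.0, 0.706, 0.708, -0.0]
force: [-0.5, 0.2, 0.2]
grip_width: -0.002
grip_force: 0.0
t 2.5 p [ 431.2 -199.9  263.5] ang tool x in world 90.12 tilt [-7.e-04  4.e-04 -1.e+00] F [-0.5  0.2  0.2] w -0.1 gf 0.0 j [-0.68  0.18  1.58 -0.    1.38 -0.68]
```

View pics/w1.png

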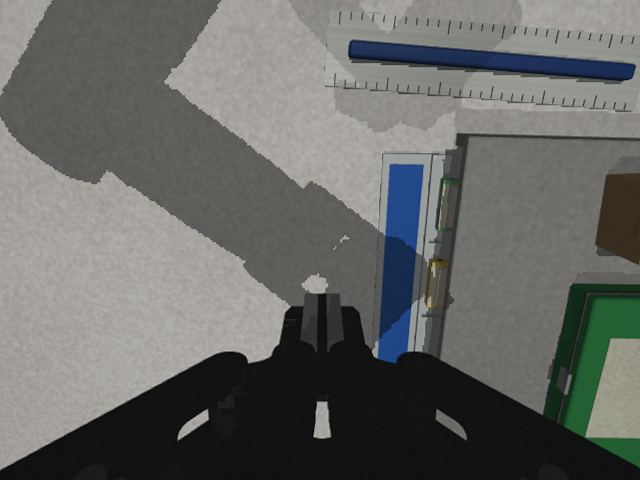

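Run:
```python
from h import *
np.set_printoptions(suppress=True,precision=1)
T=np.load("w1T.npy")
print(px("wrist",[(383,154),(374,345),(390,164),(424,164)],5,T))
print("riser",px("wrist",[(458,135),(437,360)],85,T))
print(px("wrist",[(350,48),(634,72)],20,T), px("wrist",[(326,87),(330,12),(640,110)],4,T))
```

```text
[[ 490.  -160.3    5. ]
 [ 489.6 -376.4    5. ]
 [ 497.4 -170.1    5. ]
 [ 531.4 -170.1    5. ]]
riser [[ 536.1 -138.8   85. ]
 [ 537.2 -342.4   85. ]]
[[454.1 -66.8  20. ]
 [710.6 -86.2  20. ]] [[ 433.1  -98.     4. ]
 [ 436.4  -34.7    4. ]
 [ 735.9 -118.5    4. ]]
```

```bash
python3 -m crank '[[[0,0,0,-1,0,0,0],[0,0,0,-1,0,0,0],[0,0,0,-1,0,0,0],[-0.38,-0.1,0.97,0,0,0,0],[-0.38,-0.1,0.97,0,0,0,0],[-0.38,-0.1,0.97,0,0,0,0],[-0.38,-0.1,0.97,0,0,0,0],[-0.38,-0.1,0.97,0,0,0,0]]]' 40
python3 -m crank '[[[-0.38,-0.1,0.97,0,0,0,0],[-0.38,-0.1,0.97,0,0,0,0],[-0.38,-0.1,0.97,0,0,0,0],[-0.38,-0.1,0.97,0,0,0,0],[-0.38,-0.1,0.97,0,0,0,0],[0,0,0,0,0,0,0],[0,0,0,0,0,0,0],[0,0,0,0,0,0,0]]]'
python3 -c "
from h import *
st()"
```

```text
time_s: 3.35
eef_pos: [468.5, -249.9, 147.0]
ee_rot: [0.147, 0.692, 0.691, 0.147]
force: [0.1, 0.1, 0.3]
grip_width: 0.0
grip_force: 0.0
time_s: 4.15
eef_pos: [506.9, -296.2, 33.4]
ee_rot: [0.148, 0.692, 0.692, 0.147]
force: [0.3, -0.7, 0.1]
grip_width: -0.003
grip_force: 0.0
t 4.15 p [ 506.9 -296.2   33.4] ang tool x in world 89.98 tilt [ 0.4076 -0.0013 -0.9131] F [ 0.3 -0.7  0.1] w -0.2 gf 0.0 j [-0.87  0.56  1.8   0.59  0.59 -1.33]
```

```bash
python3 -m crank '[[[0,-0.11,0.24,0,0,0,0],[0,-0.11,0.24,0,0,0,0],[0,-0.11,0.24,0,0,0,0],[0,0,0,0,0,0,0],[0,0,0,0,0,0,0],[0,0,0,0,0,0,0],[0,0,0,0,0,0,0],[0,0,0,0,0,0,0]]]'
python3 -m crank '[[[0,-0.016,0.037,0,0,0,0],[0,-0.016,0.037,0,0,0,0],[0,-0.016,0.037,0,0,0,0],[0,-0.016,0.037,0,0,0,0],[0,0,0,0,0,0,0],[0,0,0,0,0,0,0],[0,0,0,0,0,0,0],[0,0,0,0,0,0,0]]]'
```

```text
time_s: 4.95
eef_pos: [506.9, -295.8, 12.5]
ee_rot: [0.147, 0.692, 0.692, 0.147]
force: [0.9, -0.6, 0.6]
grip_width: 0.003
grip_force: 0.0
time_s: 5.75
eef_pos: [506.9, -295.8, 8.3]
ee_rot: [0.147, 0.692, 0.692, 0.147]
force: [0.0, 0.9, 0.4]
grip_width: -0.002
grip_force: 0.0
```

```bash
python3 -m crank '[[[0,-0.016,0.037,0,0,0,0],[0,-0.016,0.037,0,0,0,0],[0,0,0,0,0,0,0],[0,0,0,0,0,0,0],[0,0,0,0,0,0,0],[0,0,0,0,0,0,0],[0,0,0,0,0,0,0],[0,0,0,0,0,0,0]]]' | grep -E 'force|eef'
```

```text
eef_pos: [507.2, -296.0, 7.2]
force: [-4.5, 2.4, 11.2]
grip_force: 5.4
```

```bash
python3 -m crank '[[[0,-0.009,0.02,0,0,0,0],[0,0,0,0,0,0,0],[0,-0.1,-0.045,0,0,0,0],[0,-0.2,-0.089,0,0,0,0],[0,-0.3,-0.134,0,0,0,0],[0,-0.3,-0.134,0,0,0,0],[0,-0.3,-0.134,0,0,0,0],[0,-0.3,-0.134,0,0,0,0]]]' | grep -E 'force|eef'
python3 -m crank '[[[0,-0.3,-0.134,0,0,0,0],[0,-0.3,-0.134,0,0,0,0],[0,-0.3,-0.134,0,0,0,0],[0,-0.3,-0.134,0,0,0,0],[0,-0.3,-0.134,0,0,0,0],[0,-0.3,-0.134,0,0,0,0],[0,-0.3,-0.134,0,0,0,0],[0,-0.3,-0.134,0,0,0,0]]]' | grep -E 'force|eef'
python3 -m crank '[[[0,-0.3,-0.134,0,0,0,0],[0,-0.2,-0.089,0,0,0,0],[0,-0.1,-0.045,0,0,0,0],[0,0,0,0,0,0,0],[0,0,0,0,0,0,0],[0,0,0,0,0,0,0],[0,0,0,0,0,0,0],[0,0,0,0,0,0,0]]]' | grep -E 'force|eef'
python3 - <<'E'
from h import *
im=capture("side");cv2.imwrite("pics/s2.png",im[200:480,180:560])
E
```

```text
eef_pos: [466.8, -297.0, 7.2]
force: [4.4, -0.1, 8.0]
grip_force: 4.0
eef_pos: [401.0, -297.0, 7.2]
force: [5.1, 0.2, 7.8]
grip_force: 4.5
eef_pos: [384.5, -297.0, 7.1]
force: [-1.3, -0.3, 12.1]
grip_force: 6.3
```

View pics/s2.png

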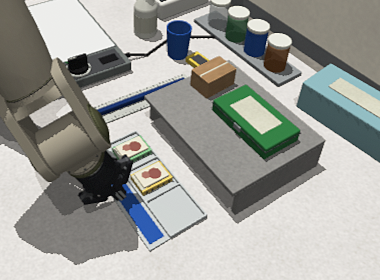

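```bash
python3 -m crank '[[[0,0.41,-0.91,0,0,0,0],[0,0.41,-0.91,0,0,0,0],[0,0.41,-0.91,0,0,0,0],[0,0.41,-0.91,0,0,0,0],[0,0,0,1,0,0,0],[0,0,0,1,0,0,0],[0,0,0,1,0,0,0],[0.5,0.5,-1,0,0,0,85]]]' | grep -E 'force|eef'
python3 -m crank '[[[0.5,0.5,-1,0,0,0,85],[0.5,0.5,-1,0,0,0,85],[0.5,0.5,-1,0,0,0,85],[0.5,0,-1,0,0,0,85],[0.5,0,0,0,0,0,85],[0,0,0,0,0,0,85],[0,0,0,0,0,0,85],[0,0,0,0,0,0,85]]]' | grep -E 'force|eef'
python3 - <<'E'
from h import *
st()
T=T_tool();im=capture("wrist");cv2.imwrite("pics/w2.png",im);np.save("w2T.npy",T)
E
```

```text
eef_pos: [396.4, -282.6, 128.9]
force: [0.3, 1.1, 0.6]
grip_force: 0.0
eef_pos: [431.9, -220.9, 230.4]
force: [-0.3, -0.2, 0.4]
grip_force: 0.0
t 10.6 p [ 431.9 -220.9  230.4] ang tool x in world 90.04 tilt [ 0.0136  0.0032 -0.9999] F [-0.3 -0.2  0.4] w 85.3 gf 0.0 j [-0.72  0.22  1.62  0.01  1.29 -0.72]
```

View pics/w2.png

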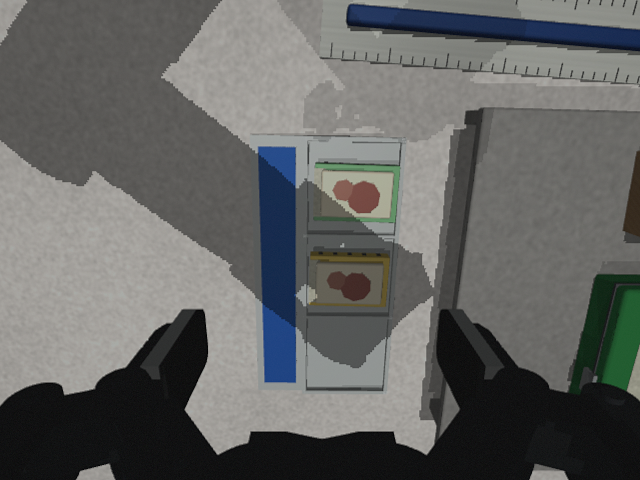

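Run:
```python
from h import *
np.set_printoptions(suppress=True,precision=1)
T=np.load("w2T.npy")
print("tray lip",px("wrist",[(252,135),(241,388)],5,T), "ridge",px("wrist",[(308,140),(401,139),(306,388),(383,389),(307,234),(394,236),(307,314),(389,315)],11,T))
print("green",px("wrist",[(313,164),(399,166),(396,221),(314,222)],19,T))
print("yellow",px("wrist",[(310,253),(390,256),(388,312),(308,313)],19,T))
print("wax g",px("wrist",[(319,170),(392,170),(390,220),(316,220)],25,T))
im=cv2.imread("pics/w2.png")[120:330,240:440];cv2.imwrite("pics/w2c.png",cv2.resize(im,None,fx=2.8,fy=2.8,interpolation=cv2.INTER_CUBIC))
st()
```

```text
tray lip [[ 370.7 -160.2    5. ]
 [ 345.4 -427.7    5. ]] ridge [[ 421.1 -164.2   11. ]
 [ 503.8 -163.3   11. ]
 [ 416.6 -423.7   11. ]
 [ 499.8 -425.7   11. ]
 [ 419.3 -251.    11. ]
 [ 502.4 -253.2   11. ]
 [ 418.5 -335.3   11. ]
 [ 501.8 -336.9   11. ]]
green [[ 425.5 -184.4   19. ]
 [ 501.7 -186.2   19. ]
 [ 501.8 -236.4   19. ]
 [ 426.1 -237.2   19. ]]
yellow [[ 422.2 -267.4   19. ]
 [ 498.  -270.6   19. ]
 [ 499.1 -329.4   19. ]
 [ 419.7 -330.1   19. ]]
wax g [[ 430.7 -189.    25. ]
 [ 494.5 -189.    25. ]
 [ 495.1 -234.    25. ]
 [ 428.  -233.8   25. ]]
t 10.65 p [ 432.  -220.9  230.5] ang tool x in world 90.04 tilt [ 0.  0. -1.] F [-1.  -0.5 -0.4] w 84.8 gf 0.0 j [-0.7  0.2  1.6  0.   1.3 -0.7]
```

View pics/w2c.png

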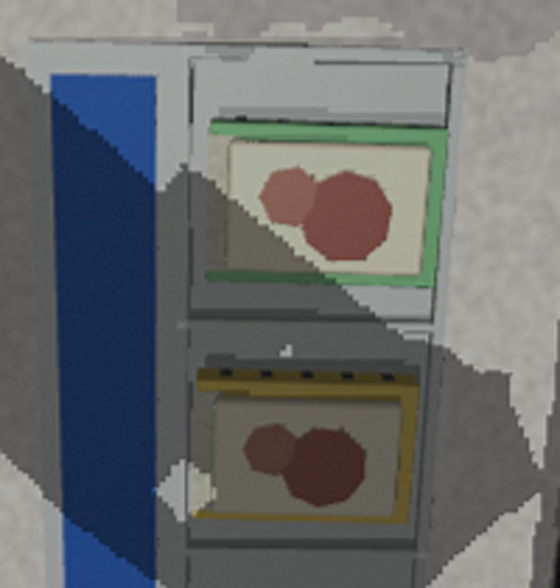

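```bash
python3 - <<'E'
from h import *
np.set_printoptions(suppress=True,precision=1)
T=np.load("w2T.npy")
for c in ([(321.4,170.4),(394.3,170.4),(392,218.2),(319,216)],[(317,264),(384,264),(383,304.6),(316,304)]):
    P=px("wrist",c,25,T);print(P,P.mean(0))
st()
E
python3 -m crank '[[[0,0,0,0,0,1,85],[0,0,0,0,0,1,85],[0,0,0,0,0,1,85],[0,0,0,0,0,1,85],[0,0,0,0,0,1,85],[0,0,0,0,0,1,85],[0,0,0,0,0,1,85],[0,0,0,0,0,1,85]]]' | grep eef
python3 -m crank '[[[0,0,0,0,0,1,70],[0,0,0,0,0,1,70],[0,0,0,0,0,1,70],[0,0,0,0,0,0.25,70],[0.5,-0.15,1,0,0,0,66],[0.5,0,1,0,0,0,66],[0.1,0,1,0,0,0,66],[0,0,1,0,0,0,66]]]'  | grep eef
python3 -c "
from h import *
st()"
```

```text
[[ 432.8 -189.3   25. ]
 [ 496.6 -189.3   25. ]
 [ 496.8 -232.3   25. ]
 [ 430.7 -230.1   25. ]] [ 464.2 -210.3   25. ]
[[ 428.8 -276.2   25. ]
 [ 491.6 -276.5   25. ]
 [ 492.6 -318.4   25. ]
 [ 427.7 -317.4   25. ]] [ 460.2 -297.1   25. ]
t 10.65 p [ 432.  -220.9  230.5] ang tool x in world 90.04 tilt [ 0.  0. -1.] F [-1.  -0.5 -0.4] w 84.8 gf 0.0 j [-0.7  0.2  1.6  0.   1.3 -0.7]
eef_pos: [432.1, -220.9, 230.8]
eef_pos: [461.3, -216.8, 130.2]
t 12.25 p [ 461.3 -216.8  130.2] ang tool x in world 0.06 tilt [ 0.0143  0.0027 -0.9999] F [ 0.5  0.2 -0.3] w 65.7 gf 0.0 j [-0.68  0.38  1.69  0.01  1.06  0.89]
```

```bash
python3 -m crank '[[[0.1,-0.25,1,0,0,0,66],[0,0,1,0,0,0,66],[0,0,1,0,0,0,66],[0,0,0.5,0,0,0,66],[0,0,0.4,0,0,0,66],[0,0,0.3,0,0,0,66],[0,0,0,0,0,0,66],[0,0,0,0,0,0,66]]]' 
python3 -m crank '[[[0,0,0.1,0,0,0,66],[0,0,0.1,0,0,0,66],[0,0,0,0,0,0,66],[0,0,0,0,0,0,66],[0,0,0,0,0,0,66],[0,0,0,0,0,0,66],[0,0,0,0,0,0,66],[0,0,0,0,0,0,66]]]'
python3 - <<'E'
from h import *
st()
T=T_tool();im=capture("wrist");cv2.imwrite("pics/w3.png",im)
E
```

```text
time_s: 13.05
eef_pos: [465.6, -210.3, 27.4]
ee_rot: [-0.001, 1.0, 0.001, 0.008]
force: [-0.5, 0.5, 0.0]
grip_width: 0.776
grip_force: 0.0
time_s: 13.85
eef_pos: [465.4, -210.1, 21.9]
ee_rot: [-0.001, 1.0, 0.001, 0.007]
force: [-0.1, 0.3, 0.7]
grip_width: 0.773
grip_force: 0.0
t 13.85 p [ 465.4 -210.1   21.9] ang tool x in world 0.07 tilt [ 0.015   0.0022 -0.9999] F [-0.1  0.3  0.7] w 66.0 gf 0.0 j [-0.66  0.55  1.77  0.01  0.81  0.9 ]
```

View pics/w3.png

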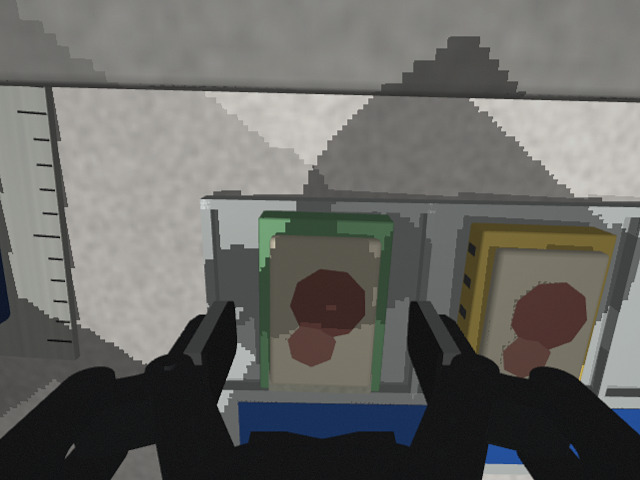

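```bash
python3 -m crank '[[[0,0,0,0,-0.1,0,58],[0,0,0,0,0,0,58],[0,0,0,0,0,0,58],[0,0,0.1,0,0,0,58],[0,0,0.1,0,0,0,58],[0,0,0.1,0,0,0,58],[0,0,0,0,0,0,58],[0,0,0,0,0,0,58]]]' 40 | grep -E 'eef|force'
python3 -m crank '[[[0,0,0.1,0,0,0,58],[0,0,0.1,0,0,0,58],[0,0,0,0,0,0,58],[0,0,0,0,0,0,48],[0,0,0,0,0,0,48],[0,0,0,0,0,0,48],[0,0,0,0,0,0,48],[0,0,0,0,0,0,48]]]'
python3 - <<'E'
from h import *
st()
E
```

```text
eef_pos: [465.4, -210.1, 14.3]
force: [-0.4, -0.2, 0.1]
grip_force: 0.0
time_s: 15.5
eef_pos: [465.4, -210.1, 9.6]
ee_rot: [-0.001, 1.0, 0.001, 0.001]
force: [-0.5, 1.0, 5.3]
grip_width: 0.593
grip_force: 42.0
t 15.5 p [ 465.4 -210.1    9.6] ang tool x in world 0.08 tilt [ 0.001   0.0021 -1.    ] F [-0.5  1.   5.3] w 50.7 gf 42.0 j [-0.65  0.58  1.76  0.    0.8   0.91]
```

```bash
python3 -m crank '[[[0,0,-0.4,0,0,0,48],[0,0,-0.8,0,0,0,48],[0,0,-1,0,0,0,48],[0,0,-1,0,0,0,48],[0,-0.5,-1,0,0,0,48],[0,-1,-1,0,0,0,48],[0,-1,-1,0,0,0,48],[0,-1,-1,0,0,0,48]]]' | grep -E 'eef|force|width'
python3 -m crank '[[[0,-1,-1,0,0,0,48],[0,-1,-1,0,0,0,48],[0,-1,0,0,0,0,48],[0,-1,0,0,0,0,48],[0,-1,0,0,0,0,48],[0,-1,0,0,0,0,48],[0,-1,0,0,0,0,48],[0,-1,0,0,0,0,48]]]'  | grep -E 'eef|force|width'
python3 -m crank '[[[0,-1,0,0,0,0,48],[0,-0.5,0,0,0,0,48],[0,0,0,0,0,-1,48],[0,0,0,0,0,-1,48],[0,0,0,0,0,-1,48],[0,0,0,0,0,-1,48],[0,0,0,0,0,-1,48],[0,0,0,0,0,-1,48]]]' | grep -E 'eef|force|width'
python3 -m crank '[[[0,0,0,0,0,-1,48],[0,0,0,0,0,-1,48],[0,0,0,0,0,-1,48],[0,0,0,0,0,-1,48],[0,0,0,0,0,-1,48],[0,0,0,0,0,-0.25,48],[1,0.4,0,0,0,0,48],[1,0.4,0,0,0,0,48]]]' | grep -E 'eef|force|width'
python3 -m crank '[[[1,0.4,0,0,0,0,48],[1,0,0,0,0,0,48],[1,0,0,0,0,0,48],[1,0,0,0,0,0,48],[1,0,0,0,0,0,48],[1,0,0,0,0,0,48],[0,0,0,0,0,0,48],[0,0,0,0,0,0,48]]]' | grep -E 'eef|force|width'
python3 - <<'E'
from h import *
st()
T=T_tool();im=capture("wrist");cv2.imwrite("pics/w4.png",im);np.save("w4T.npy",T)
E
```

```text
eef_pos: [464.8, -121.9, 190.9]
force: [-0.1, -0.7, -0.9]
grip_width: 0.592
grip_force: 41.8
eef_pos: [464.5, 78.0, 240.3]
force: [-0.0, -0.7, -0.9]
grip_width: 0.594
grip_force: 41.8
eef_pos: [464.7, 114.0, 240.2]
force: [0.5, 0.8, -1.6]
grip_width: 0.59
grip_force: 41.8
eef_pos: [485.0, 164.4, 240.5]
force: [0.1, -0.4, -1.3]
grip_width: 0.589
grip_force: 41.8
eef_pos: [494.5, 314.2, 240.4]
force: [0.2, -0.2, -0.9]
grip_width: 0.592
grip_force: 41.8
t 19.5 p [494.5 314.2 240.4] ang tool x in world 90.11 tilt [ 6.0e-04  1.7e-03 -1.0e+00] F [ 0.2 -0.2 -0.9] w 50.6 gf 41.8 j [0.37 0.44 1.29 0.   1.41 0.36]
```

View pics/w4.png

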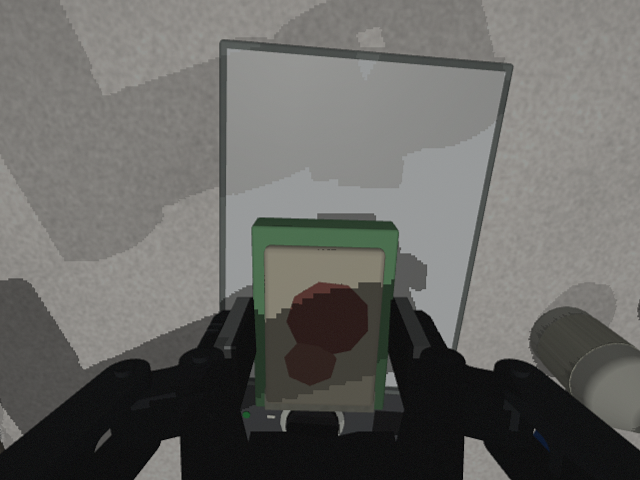

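Run:
```python
from h import *
np.set_printoptions(suppress=True,precision=1)
T=np.load("w4T.npy")
print(px("wrist",[(220,40),(512,65),(220,308),(456,350)],35,T))
print("plate",px("wrist",[(226,47),(507,69),(225,300),(456,325)],35,T))
zt=240.4+6
for z in (zt+2,zt+8,zt+14):print("block top",z,px("wrist",[(253,229),(397,231)],z,T))
for z in (zt+8,zt+14,zt+20):print("wax",z,px("wrist",[(266,247),(384,249),(374,409),(263,409)],z,T))
```

```text
[[411.7 448.3  35. ]
 [646.8 430.5  35. ]
 [394.6 212.8  35. ]
 [628.2 166.8  35. ]]
plate [[416.1 443.3  35. ]
 [643.2 427.5  35. ]
 [400.  221.3  35. ]
 [625.3 194.9  35. ]]
block top 248.4 [[468.7 351.3 248.4]
 [519.6 350.6 248.4]]
block top 254.4 [[469.8 352.9 254.4]
 [518.4 352.3 254.4]]
block top 260.4 [[470.9 354.6 260.4]
 [517.2 354.  260.4]]
wax 254.4 [[473.9 346.6 254.4]
 [514.3 345.9 254.4]
 [513.6 280.1 254.4]
 [470.2 280.  254.4]]
wax 260.4 [[474.8 348.5 260.4]
 [513.3 347.9 260.4]
 [512.6 285.1 260.4]
 [471.2 285.  260.4]]
wax 266.4 [[475.7 350.5 266.4]
 [512.3 349.9 266.4]
 [511.6 290.2 266.4]
 [472.3 290.1 266.4]]
```

```bash
python3 -m crank '[[[0,0,0,0,0,0.55,48],[0.2,0.8,0.5,0,0,0,48],[0.21,0.8,1,0,0,0,48],[0,0.63,1,0,0,0,48],[0,0,1,0,0,0,48],[0,0,1,0,0,0,48],[0,0,1,0,0,0,48],[0,0,1,0,0,0,48]]]' | grep -E 'eef|force|width'
python3 -m crank '[[[0,0,0.6,0,0,0,48],[0,0,0.4,0,0,0,48],[0,0,0.2,0,0,0,48],[0,0,0.1,0,0,0,48],[0,0,0,0,0,0,48],[0,0,0,0,0,0,48],[0,0,0,0,0,0,48],[0,0,0,0,0,0,48]]]'  | grep -E 'eef|force|width'
python3 -c "
from h import *
st()"
```

```text
eef_pos: [551.3, 319.6, 77.3]
force: [0.6, 0.7, -1.3]
grip_width: 0.598
grip_force: 41.9
eef_pos: [551.2, 321.0, 46.0]
force: [-1.1, -0.9, -1.9]
grip_width: 0.595
grip_force: 41.8
t 21.15 p [551.2 321.   46. ] ang tool x in world 85.68 tilt [ 0.0016  0.0024 -1.    ] F [-1.1 -0.9 -1.9] w 50.8 gf 41.8 j [0.34 0.74 1.33 0.   1.07 0.42]
```

Descend to contact and release (open just enough), then rise.

```bash
python3 -m crank '[[[0,0,0.08,0,0,0,48],[0,0,0.08,0,0,0,48],[0,0,0.05,0,0,0,48],[0,0,0,0,0,0,48],[0,0,0,0,0,0,48],[0,0,0,0,0,0,48],[0,0,0,0,0,0,48],[0,0,0,0,0,0,48]]]' | grep -E 'eef|force|width'
```

```text
eef_pos: [551.1, 321.0, 40.4]
force: [0.9, 0.5, -1.7]
grip_width: 0.597
grip_force: 41.8
```

```bash
python3 -m crank '[[[0,0,0.04,0,0,0,48],[0,0,0.03,0,0,0,48],[0,0,0,0,0,0,48],[0,0,0,0,0,0,48],[0,0,0,0,0,0,48],[0,0,0,0,0,0,48],[0,0,0,0,0,0,48],[0,0,0,0,0,0,48]]]' | grep -E 'eef|force|width'
```

```text
eef_pos: [551.2, 321.0, 39.7]
force: [-2.8, -2.0, 8.4]
grip_width: 0.592
grip_force: 42.7
```

```bash
python3 -m crank '[[[0,0,0,0,0,0,60],[0,0,0,0,0,0,60],[0,0,0,0,0,0,60],[0,0,-0.4,0,0,0,62],[0,0,-1,0,0,0,66],[0,0,-1,0,0,0,66],[0,0,-1,0,0,1,66],[0,0,-1,0,0,1,66]]]' | grep -E 'eef|force|width'
python3 -m crank '[[[0,0,-1,0,0,1,66],[0,0,-1,0,0,1,66],[0,0,-1,0,0,1,66],[0,0,-0.6,0,0,1,66],[0,0,0,0,0,1,66],[0,0,0,0,0,1,66],[0,0,0,0,0,1,66],[0,0,0,0,0,1,66]]]'  | grep -E 'eef|force|width'
python3 -m crank '[[[0,0,0,0,0,0.7,66],[-0.5,1,0,0,0,0,66],[-0.5,1,0,0,0,0,66],[-0.5,1,0,0,0,0,66],[-0.5,1,0,0,0,0,66],[-0.5,1,0,0,0,0,66],[-0.5,1,0,0,0,0,66],[-0.5,1,0,0,0,0,66]]]'  | grep -E 'eef|force|width'
python3 -m crank '[[[0,1,0,0,0,0,66],[0,1,0,0,0,0,66],[0,1,0,0,0,0,66],[0,1,0,0,0,0,66],[0,1,0,0,0,0,66],[0,1,0,0,0,0,66],[0,1,0,0,0,0,66],[0,1,0,0,0,0,66]]]'  | grep -E 'eef|force|width'
python3 -m crank '[[[0,1,0,0,0,0,66],[0,1,0,0,0,0,66],[0,1,0,0,0,0,66],[0,1,0,0,0,0,66],[0,1,0,0,0,0,66],[0,1,0,0,0,0,66],[0,1,0,0,0,0,66],[0,1,0,0,0,0,66]]]'  | grep -E 'eef|force|width'
python3 - <<'E'
from h import *
st()
im=capture("wrist");cv2.imwrite("pics/w5.png",im);np.save("w5T.npy",T_tool())
E
```

```text
eef_pos: [550.9, 320.7, 150.4]
force: [-0.7, -0.4, -0.4]
grip_width: 0.773
grip_force: 0.0
eef_pos: [550.8, 320.5, 239.3]
force: [0.5, -0.8, -0.7]
grip_width: 0.771
grip_force: 0.0
eef_pos: [462.9, 144.5, 238.8]
force: [0.6, 0.0, 0.5]
grip_width: 0.769
grip_force: 0.0
eef_pos: [463.7, -55.6, 238.4]
force: [0.5, -0.7, 0.1]
grip_width: 0.772
grip_force: 0.0
eef_pos: [464.0, -255.6, 238.0]
force: [0.5, -0.1, -1.1]
grip_width: 0.773
grip_force: 0.0
t 26.75 p [ 464.  -255.6  238. ] ang tool x in world 0.07 tilt [ 0.0017  0.0016 -1.    ] F [ 0.5 -0.1 -1.1] w 66.0 gf 0.0 j [-0.73  0.32  1.47  0.    1.35  0.84]
```

```bash
python3 -m crank '[[[-0.1,0.84,0.6,0,0,0,66],[0,0.84,1,0,0,0,66],[0,0,1,0,0,0,66],[0,0,1,0,0,0,66],[0,0,1,0,0,0,66],[0,0,0,0,0,0,66],[0,0,0,0,0,0,66],[0,0,0,0,0,0,66]]]'  | grep -E 'eef|force|width'
python3 - <<'E'
from h import *
np.set_printoptions(suppress=True,precision=1)
st()
T=T_tool();im=capture("wrist");cv2.imwrite("pics/w6.png",im)
h=cv2.cvtColor(im,cv2.COLOR_BGR2HSV)
m=((h[...,0]>18)&(h[...,0]<30)&(h[...,1]>140)&(h[...,2]>40)).astype(np.uint8);m=cv2.morphologyEx(m,cv2.MORPH_OPEN,np.ones((3,3)))
n,l,s,c=cv2.connectedComponentsWithStats(m)
for k in range(1,n):
    if s[k,4]>60:
        x,y,w,hh,a=s[k];r=cv2.minAreaRect(np.argwhere(l==k)[:,::-1].astype(np.float32));print(s[k],r,px("wrist",cv2.boxPoints(r),19,T).round(1).tolist())
E
```

```text
eef_pos: [462.4, -296.8, 123.9]
force: [-0.5, -0.2, -0.5]
grip_width: 0.773
grip_force: 0.0
t 27.6 p [ 462.4 -296.8  123.9] ang tool x in world 0.08 tilt [ 0.  0. -1.] F [-0.5 -0.2 -0.5] w 66.0 gf 0.0 j [-0.8  0.5  1.6  0.   1.1  0.8]
```

View pics/w6.png

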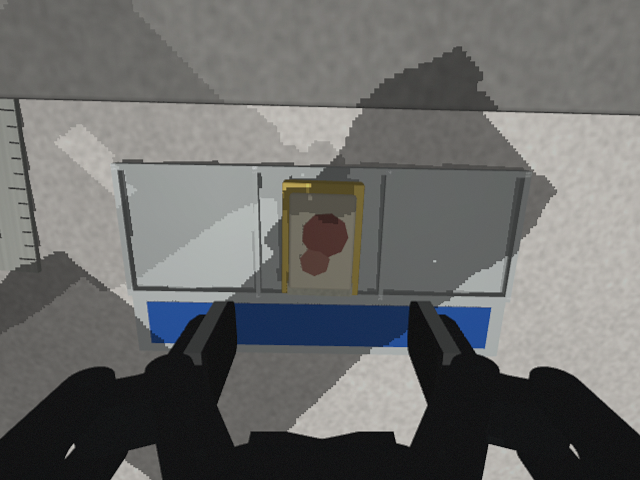

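```bash
python3 -m crank '[[[0,0,1,0,0,0,66],[0,0,1,0,0,0,66],[0,0,1,0,0,0,66],[0,0,0.6,0,0,0,60],[0,0,0.4,0,0,0,58],[0,0,0,0,0,0,58],[0,0,0,0,0,0,58],[0,0,0,0,0,0,58]]]'  | grep -E 'eef|force|width'
python3 -m crank '[[[0,0,0.15,0,0,0,58],[0,0,0.15,0,0,0,58],[0,0,0.1,0,0,0,58],[0,0,0.08,0,0,0,58],[0,0,0,0,0,0,58],[0,0,0,0,0,0,58],[0,0,0,0,0,0,58],[0,0,0,0,0,0,58]]]' | grep -E 'eef|force|width'
```

```text
eef_pos: [462.4, -296.6, 23.2]
force: [0.1, 0.4, -0.1]
grip_width: 0.678
grip_force: 0.0
eef_pos: [461.9, -296.2, 10.2]
force: [-0.2, -0.9, 0.4]
grip_width: 0.681
grip_force: 0.0
```

```bash
python3 -m crank '[[[0,0,0,0,0,0,48],[0,0,0,0,0,0,48],[0,0,0,0,0,0,48],[0,0,0,0,0,0,48],[0,0,-0.4,0,0,0,48],[0,0,-0.8,0,0,0,48],[0,0,-1,0,0,0,48],[0,0,-1,0,0,0,48]]]' | grep -E 'eef|force|width'
python3 -m crank '[[[0,-1,-1,0,0,0,48],[0,-1,-1,0,0,0,48],[0,-1,-1,0,0,0,48],[0,-1,-1,0,0,0,48],[0,-1,0,0,0,0,48],[0,-1,0,0,0,0,48],[0,-1,0,0,0,0,48],[0,-1,0,0,0,0,48]]]'  | grep -E 'eef|force|width'
python3 -m crank '[[[0,-1,0,0,0,0,48],[0,-1,0,0,0,0,48],[0,-1,0,0,0,0,48],[0,-1,0,0,0,0,48],[0,-1,0,0,0,0,48],[0,-1,0,0,0,0,48],[0,-1,0,0,0,0,48],[0,-1,0,0,0,0,48]]]'  | grep -E 'eef|force|width'
python3 -m crank '[[[0,-1,0,0,0,-1,48],[0,0,0,0,0,-1,48],[0,0,0,0,0,-1,48],[0,0,0,0,0,-1,48],[0,0,0,0,0,-1,48],[0,0,0,0,0,-1,48],[0,0,0,0,0,-1,48],[0,0,0,0,0,-1,48]]]' | grep -E 'eef|force|width'
python3 -m crank '[[[0,0,0,0,0,-1,48],[0,0,0,0,0,-1,48],[0,0,0,0,0,-0.7,48],[0,0,0,0,0,0,48],[0,0,0,0,0,0,48],[0,0,0,0,0,0,48],[0,0,0,0,0,0,48],[0,0,0,0,0,0,48]]]' | grep -E 'eef|force|width'
python3 - <<'E'
from h import *
st()
T=T_tool();im=capture("wrist");cv2.imwrite("pics/w7.png",im);np.save("w7T.npy",T)
E
```

```text
eef_pos: [461.7, -296.2, 91.4]
force: [0.9, -0.4, -1.5]
grip_width: 0.593
grip_force: 41.9
eef_pos: [461.2, -95.4, 191.1]
force: [1.2, -0.6, -0.7]
grip_width: 0.589
grip_force: 41.9
eef_pos: [460.9, 104.6, 191.5]
force: [-0.3, -0.3, -0.4]
grip_width: 0.59
grip_force: 41.9
eef_pos: [461.0, 128.5, 191.5]
force: [-0.3, -0.3, -0.6]
grip_width: 0.59
grip_force: 42.0
eef_pos: [461.1, 128.5, 191.1]
force: [-0.4, 0.5, -1.1]
grip_width: 0.591
grip_force: 42.0
t 33.25 p [461.1 128.5 191.1] ang tool x in world 85.64 tilt [ 9.0e-04  2.2e-03 -1.0e+00] F [-0.4  0.5 -1.1] w 50.4 gf 42.0 j [0.03 0.25 1.69 0.   1.2  0.1 ]
```

View pics/w7.png

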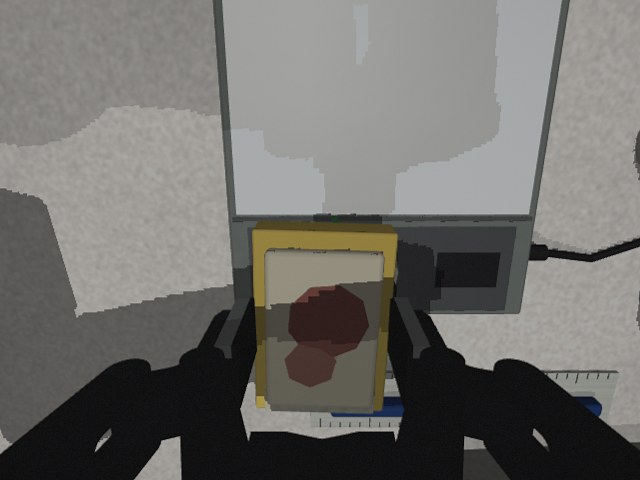

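Run:
```python
from h import *
np.set_printoptions(suppress=True,precision=1)
T=np.load("w7T.npy")
P=px("wrist",[(215,0),(569,0),(232,216),(533,217),(520,314)],35,T);print(P)
for t in (4.2,):
    c=np.radians(-t);ex=np.array([np.cos(c),np.sin(c)]);ey=np.array([-ex[1],ex[0]])
    print("ctr",P[4,:2]-120*ex+200*ey,"ang",np.degrees(np.arctan2(*(P[3]-P[2])[[1,0]])))
print("wax",px("wrist",[(266,250),(384,252),(374,408),(263,408)],191+14,T).mean(0))
print("cas far",px("wrist",[(253,231),(397,234)],191+8,T))
d=T[:3,:3].T@(np.array([545.2,241.2,45])-T[:3,3]);print("move units",d/25)
```

```text
[[400.2 283.5  35. ]
 [635.2 265.6  35. ]
 [390.6 136.1  35. ]
 [623.1 117.7  35. ]
 [618.9  34.4  35. ]]
ctr [513.8 242.7] ang -4.533574328172004
wax [459.5 127.1 205. ]
cas far [[438.2 166.6 199. ]
 [489.  161.6 199. ]]
move units [4.7 3.  5.9]
```

```bash
python3 -m crank '[[[1,0.7,0,0,0,0,48],[1,0.7,0,0,0,0,48],[1,0.7,0.5,0,0,0,48],[1,0.7,0.5,0,0,0,48],[0.7,0.2,0.9,0,0,0,48],[0,0,1,0,0,0,48],[0,0,1,0,0,0,48],[0,0,1,0,0,0,48]]]' | grep -E 'eef|force|width'
python3 -m crank '[[[0,0,0.5,0,0,0,48],[0,0,0.3,0,0,0,48],[0,0,0.15,0,0,0,48],[0,0,0.1,0,0,0,48],[0,0,0,0,0,0,48],[0,0,0,0,0,0,48],[0,0,0,0,0,0,48],[0,0,0,0,0,0,48]]]'  | grep -E 'eef|force|width'
python3 -c "
from h import *
st()
cv2.imwrite('pics/w8.png',capture('wrist'))"
```

```text
eef_pos: [544.8, 240.4, 67.7]
force: [-0.2, -0.2, -0.5]
grip_width: 0.591
grip_force: 42.0
eef_pos: [545.1, 240.4, 43.0]
force: [-0.8, 0.3, -1.0]
grip_width: 0.596
grip_force: 41.9
t 34.9 p [545.1 240.4  43. ] ang tool x in world 85.68 tilt [ 0.0015  0.0023 -1.    ] F [-0.8  0.3 -1. ] w 50.9 gf 41.9 j [0.22 0.67 1.48 0.   1.   0.29]
```

View pics/w8.png

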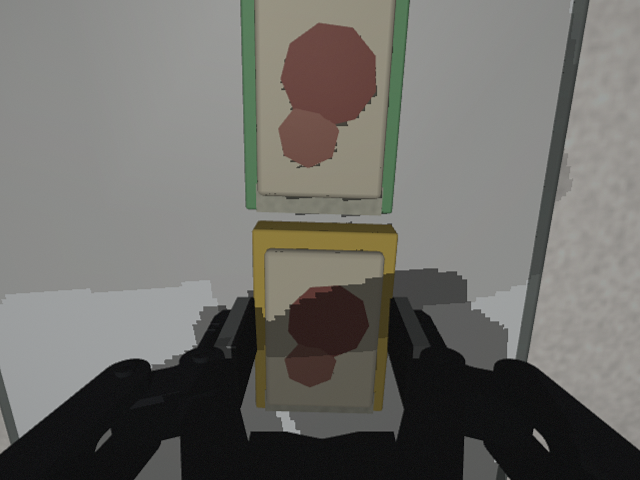

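```bash
python3 -m crank '[[[0,0,0.06,0,0,0,48],[0,0,0.04,0,0,0,48],[0,0,0,0,0,0,48],[0.06,0,0,0,0,0,48],[0.06,0,0,0,0,0,48],[0.06,0,0,0,0,0,48],[0,0,0,0,0,0,48],[0,0,0,0,0,0,48]]]' | grep -E 'eef|force|width'
python3 -c "
from h import *
st()
cv2.imwrite('pics/w9.png',capture('wrist')[150:300,200:450])"
```

```text
eef_pos: [545.8, 244.6, 40.8]
force: [-0.9, -2.1, 4.5]
grip_width: 0.591
grip_force: 42.6
t 35.75 p [545.8 244.6  40.8] ang tool x in world 85.69 tilt [ 0.0021  0.0018 -1.    ] F [-0.9 -2.1  4.5] w 50.5 gf 42.6 j [0.23 0.67 1.47 0.   0.99 0.3 ]
```

View pics/w9.png

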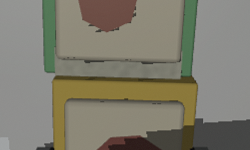

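```bash
python3 -m crank '[[[0.04,0,0,0,0,0,48],[0.04,0,0,0,0,0,48],[0,0,0,0,0,0,48],[0,0,0,0,0,0,48],[0,0,0,0,0,0,48],[0,0,0,0,0,0,48],[0,0,0,0,0,0,48],[0,0,0,0,0,0,48]]]' | grep -E 'eef|force|width'
python3 -m crank '[[[0.04,0,0,0,0,0,48],[0.04,0,0,0,0,0,48],[0,0,0,0,0,0,48],[0,0,0,0,0,0,48],[0,0,0,0,0,0,48],[0,0,0,0,0,0,48],[0,0,0,0,0,0,48],[0,0,0,0,0,0,48]]]' | grep -E 'eef|force|width'
```

```text
eef_pos: [546.0, 246.5, 40.8]
force: [0.2, -2.8, 6.2]
grip_width: 0.592
grip_force: 42.5
eef_pos: [546.1, 248.4, 40.8]
force: [0.2, -3.8, 4.9]
grip_width: 0.591
grip_force: 42.6
```

```bash
python3 -m crank '[[[0,0,0,0,0,0,60],[0,0,0,0,0,0,60],[0,0,0,0,0,0,60],[0,0,-0.4,0,0,0,62],[0,0,-1,0,0,0,66],[0,0,-1,0,0,0,66],[0,0,-1,0,0,1,66],[0,0,-1,0,0,1,66]]]' | grep -E 'eef|force|width'
python3 -m crank '[[[0,0,-1,0,0,1,50],[0,0,-1,0,0,1,50],[0,0,-1,0,0,1,50],[0,0,-1,0,0,1,50],[0,0,-1,0,0,1,50],[0,0,-0.4,0,0,1,50],[0,0,0,0,0,1,50],[0,0,0,0,0,1,50]]]'  | grep -E 'eef|force|width'
python3 -m crank '[[[0,0,0,0,0,1,40],[0,0,0,0,0,0.25,40],[0.4,1,0,0,0,0,40],[0.4,1,0,0,0,0,40],[0.4,1,0,0,0,0,40],[0.4,1,0,0,0,0,40],[0.4,1,0,0,0,0,40],[0.26,1,0,0,0,0,40]]]'  | grep -E 'eef|force|width'
python3 -m crank '[[[0,0.57,0,0,0,0,40],[0,0,0,0,0,0,40],[0,0,0,0,0,0,40],[0,0,0,0,0,0,40],[0,0,0,0,0,0,40],[0,0,0,0,0,0,40],[0,0,0,0,0,0,40],[0,0,0,0,0,0,40]]]'  | grep -E 'eef|force|width'
python3 - <<'E'
from h import *
st()
T=T_tool();im=capture("wrist");cv2.imwrite("pics/w10.png",im);np.save("w10T.npy",T)
cv2.imwrite("pics/sc10.png",capture("scene"));cv2.imwrite("pics/sd10.png",capture("side"))
E
```

```text
eef_pos: [545.4, 248.6, 152.0]
force: [0.5, 0.2, -0.3]
grip_width: 0.774
grip_force: 0.0
eef_pos: [545.2, 248.3, 286.3]
force: [0.8, -1.1, 0.5]
grip_width: 0.585
grip_force: 0.0
eef_pos: [590.6, 93.4, 285.5]
force: [-0.5, 0.1, 0.3]
grip_width: 0.468
grip_force: 0.0
eef_pos: [589.3, 80.4, 284.8]
force: [0.6, -0.2, -0.6]
grip_width: 0.471
grip_force: 0.0
t 40.6 p [589.3  80.4 284.8] ang tool x in world -4.31 tilt [ 9.0e-04  2.2e-03 -1.0e+00] F [ 0.6 -0.2 -0.6] w 40.3 gf 0.0 j [-0.06  0.44  1.18  0.    1.52  1.58]
```

View pics/w10.png

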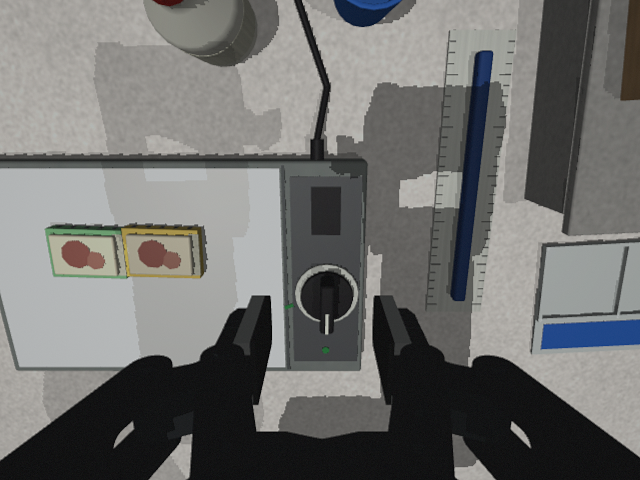

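Run:
```python
from h import *
np.set_printoptions(suppress=True,precision=1)
T=np.load("w10T.npy")
a=px("wrist",[(484,51),(458,300)],20,T);print("rail",a,a.mean(0),np.linalg.norm(a[1]-a[0]),np.degrees(np.arctan2(*(a[0]-a[1])[[1,0]])))
b=px("wrist",[(449,29),(517,37),(425,309)],4,T);print("rule",b,np.linalg.norm(b[2]-b[0]),np.linalg.norm(b[1]-b[0]),"ctr",(b[1]+b[2])[:2]/2)
print("knob",px("wrist",[(327,293)],48,T),px("wrist",[(328,283),(327,328)],78,T))
print("stage",px("wrist",[(366,158),(361,370),(16,369),(0,160)],35,T))
print("blocks near",px("wrist",[(52,277),(128,278),(203,277)],49,T))
im=cv2.imread("pics/w10.png");g=cv2.Canny(im,60,150)
for u in (60,80,100,120,135,150,170,190):print(u,[v for v in range(215,300) if g[v,u]],end=" ")
tgt=np.array([583,-77,60.]);
def mv(t):return (T[:3,:3].T@(np.array(t)-T[:3,3])/25).round(2)
c=a.mean(0);print("\nmv",mv([c[0],c[1],60]))
```

```text
rail [[711.2 -81.4  20. ]
 [455.5 -63.7  20. ]] [583.4 -72.6  20. ] 256.29104653214034 -3.9606493860906715
rule [[ 735.1  -53.2    4. ]
 [ 723.1 -118.7    4. ]
 [ 438.6  -30.6    4. ]] 297.34305437574386 66.64879656153833 ctr [580.9 -74.7]
knob [[487.9  82.4  48. ]] [[512.1  80.1  78. ]
 [464.   84.4  78. ]]
stage [[622.3  34.6  35. ]
 [382.5  50.5  35. ]
 [413.1 447.2  35. ]
 [647.1 391.4  35. ]]
blocks near [[527.3 363.7  49. ]
 [520.4 285.8  49. ]
 [515.8 208.4  49. ]]
60 [224, 228, 233, 235, 274, 276] 80 [224, 229, 233, 236, 241, 268, 274, 277] 100 [224, 230, 234, 236, 253, 254, 268, 275, 278] 120 [226, 241, 265, 266, 267, 268, 275, 278] 135 [222, 223, 228, 232, 233, 235, 274, 276] 150 [223, 229, 233, 235, 239, 240, 267, 274, 277] 170 [225, 229, 234, 236, 251, 269, 275, 277] 190 [225, 230, 233, 235, 245, 246, 247, 248, 249, 250, 251, 252, 253, 254, 255, 256, 257, 258, 275, 278] 
mv [0.2 6.1 9. ]
```

```bash
python3 -m crank '[[[0.2,1,0,0,0,0,40],[0,1,0,0,0,0,40],[0,1,0,0,0,0,40],[0,1,0,0,0,0,40],[0,1,1,0,0,0,40],[0,1,1,0,0,0,40],[0,0.18,1,0,0,0,40],[0,0,1,0,0,0,40]]]' 40 | grep -E 'eef|force|width'
python3 -m crank '[[[0,0,1,0,0,0,40],[0,0,1,0,0,0,40],[0,0,1,0,0,0,40],[0,0,1,0,0,0,40],[0,0,1,0,0,0,40],[0,0,0,0,0,0,40],[0,0,0,0,0,0,40],[0,0,0,0,0,0,40]]]'  | grep -E 'eef|force|width'
python3 - <<'E'
from h import *
np.set_printoptions(suppress=True,precision=1)
st()
T=T_tool();im=capture("wrist");cv2.imwrite("pics/w11.png",im)
h=cv2.cvtColor(im,cv2.COLOR_BGR2HSV)
m=((h[...,0]>100)&(h[...,0]<130)&(h[...,1]>120)&(h[...,2]>30));m[:,:150]=0;m[:,500:]=0
for v in range(20,300,40):
    u=np.flatnonzero(m[v]); 
    if len(u):print(v,u.min(),u.max(),px("wrist",[(u.min(),v),(u.max()+1,v)],20,T)[:,:2].tolist())
E
```

```text
eef_pos: [582.6, -75.1, 183.5]
force: [0.3, 0.1, 0.3]
grip_width: 0.471
grip_force: 0.0
eef_pos: [583.7, -74.0, 61.1]
force: [-1.0, -1.0, 0.1]
grip_width: 0.47
grip_force: 0.0
t 42.35 p [583.7 -74.   61.1] ang tool x in world -4.32 tilt [ 0.  0. -1.] F [-1.  -1.   0.1] w 40.1 gf 0.0 j [-0.3  0.6  1.5  0.   1.   1.3]
20 307 338 [[696.3176293151744, -76.76125069712876], [695.3172627518792, -90.01306994041519]]
60 307 337 [[681.1153777247252, -75.45187568843667], [680.1213741107745, -88.63615757598737]]
100 308 337 [[665.0368864561129, -74.50699926853588], [664.0495901980781, -87.61992411498552]]
140 308 336 [[648.0749139258619, -73.0586104050983], [647.0946865054826, -86.09617975880903]]
180 309 336 [[630.0819911292999, -71.98796949095637], [629.1092358697026, -84.94568083844781]]
220 309 336 [[611.0361936084862, -70.37573391721122], [610.035604692767, -83.72557284555843]]
260 309 335 [[590.8020108667275, -68.6629009845775], [589.8087389561035, -81.93772365953531]]
```

```bash
python3 -m crank '[[[0,0.03,0.8,0,0,0,40],[0,0,0.7,0,0,0,40],[0,0,0.4,0,0,0,40],[0,0,0.2,0,0,0,40],[0,0,0,0,0,0,40],[0,0,0,0,0,0,30],[0,0,0,0,0,0,10],[0,0,0,0,0,0,10]]]' 60 | grep -E 'eef|force|width'
python3 -m crank '[[[0,0,0,0,0,0,10],[0,0,0,0,0,0,10],[0,0,0,0,0,0,10],[0,0,0,0,0,0,10],[0,0,0,0,0,0,10],[0,0,-0.3,0,0,0,10],[0,0,-0.6,0,0,0,10],[0,0,-0.6,0,0,0,10]]]'  | grep -E 'eef|force|width'
python3 -c "
from h import *
st()"
```

```text
eef_pos: [583.4, -74.5, 8.0]
force: [-1.1, 0.7, 4.3]
grip_width: 0.14
grip_force: 60.5
eef_pos: [582.8, -74.5, 45.8]
force: [-0.4, 0.7, -2.1]
grip_width: 0.148
grip_force: 59.7
t 44.0 p [582.8 -74.5  45.8] ang tool x in world -4.33 tilt [ 0.001   0.0022 -1.    ] F [-0.4  0.7 -2.1] w 12.7 gf 59.7 j [-0.33  0.65  1.5   0.    0.99  1.32]
```

```bash
python3 -m crank '[[[0,0,-1,0,0,0,10],[0,0,-1,0,0,0,10],[0,0,-1,0,0,0,10],[0,0,-1,0,0,0,10],[0,0,-1,0,0,0,10],[0,-0.5,-1,0,0,0,10],[0,-1,-0.3,0,0,0,10],[0,-1,0,0,0,0,10]]]' | grep -E 'eef|force|width'
python3 -m crank '[[[0,-1,0,0,0,0,10],[0,-1,0,0,0,0,10],[0,-1,0,0,0,0,10],[0,-1,0,0,0,0,10],[0,-1,0,0,0,0,10],[0,-1,0,0,0,0,10],[0,-0.5,0,0,0,0,10],[0,0,0,0,0,-0.5,10]]]'  | grep -E 'eef|force|width'
python3 -m crank '[[[0,0,0,0,0,-1,10],[0,0,0,0,0,-1,10],[0,0,0,0,0,-1,10],[0,0,0,0,0,-1,10],[0,0,0,0,0,-1,10],[0,0,0,0,0,-1,10],[0,0,0,0,0,-1,10],[0,0,0,0,0,-1,10]]]'  | grep -E 'eef|force|width'
python3 -m crank '[[[0,0,0,0,0,-1,10],[0,0,0,0,0,-1,10],[0,0,0,0,0,-0.75,10],[1,-1,0,0,0,0,10],[1,-1,0,0,0,0,10],[1,-1,0,0,0,0,10],[1,-1,0,0,0,0,10],[0,0,0,0,0,0,10]]]'  | grep -E 'eef|force|width'
python3 - <<'E'
from h import *
st()
im=capture("scene");cv2.imwrite("pics/sc12.png",im)
T=T_tool()
for n in([484.7,284.4,55],):print((T[:3,:3].T@(np.array(n)-T[:3,3])/25).round(2))
E
```

```text
eef_pos: [587.8, -12.0, 205.2]
force: [0.1, -0.0, -2.0]
grip_width: 0.143
grip_force: 59.7
eef_pos: [599.4, 151.0, 203.3]
force: [-0.3, 1.0, -0.8]
grip_width: 0.143
grip_force: 59.6
eef_pos: [599.6, 149.1, 203.3]
force: [0.4, 0.5, -0.2]
grip_width: 0.141
grip_force: 59.7
eef_pos: [505.2, 259.1, 203.8]
force: [1.5, -0.9, -1.7]
grip_width: 0.144
grip_force: 59.7
t 47.2 p [505.2 259.1 203.8] ang tool x in world 85.88 tilt [ 0.0011  0.0029 -1.    ] F [ 1.5 -0.9 -1.7] w 12.3 gf 59.7 j [0.27 0.43 1.41 0.   1.3  0.34]
[ 0.99 -0.96  5.95]
```

```bash
python3 -m crank '[[[0.5,-0.55,0,0,0,0,10],[0.5,-0.55,0.5,0,0,0,10],[0,0,1,0,0,0,10],[0,0,1,0,0,0,10],[0,0,1,0,0,0,10],[0,0,1,0,0,0,10],[0,0,1,0,0,0,10],[0,0,0.4,0,0,0,10]]]' | grep -E 'eef|force|width'
python3 -m crank '[[[0,0,0.15,0,0,0,10],[0,0,0.1,0,0,0,10],[0,0,0.05,0,0,0,10],[0,0,0,0,0,0,10],[0,0,0,0,0,0,10],[0,0,0,0,0,0,10],[0,0,0,0,0,0,10],[0,0,0,0,0,0,10]]]' | grep -E 'eef|force|width'
python3 - <<'E'
from h import *
st()
cv2.imwrite("pics/sc13.png",capture("scene"));cv2.imwrite("pics/w13.png",capture("wrist"));cv2.imwrite("pics/sd13.png",capture("side"))
E
```

```text
eef_pos: [481.3, 283.5, 53.3]
force: [-0.5, 0.3, -1.9]
grip_width: 0.145
grip_force: 59.6
eef_pos: [482.1, 284.2, 47.8]
force: [0.0, 0.0, -0.9]
grip_width: 0.144
grip_force: 59.6
t 48.85 p [482.1 284.2  47.8] ang tool x in world 85.68 tilt [ 0.0011  0.0022 -1.    ] F [ 0.   0.  -0.9] w 12.3 gf 59.6 j [0.32 0.59 1.6  0.   0.95 0.4 ]
```

Run:
```python
from h import *
np.set_printoptions(suppress=True,precision=1)
T=T_tool();im=cv2.imread("pics/w13.png");h=cv2.cvtColor(im,cv2.COLOR_BGR2HSV)
for nm,lo,hi in(("green",45,85),("yellow",18,32),("blue",100,130)):
    m=((h[...,0]>=lo)&(h[...,0]<=hi)&(h[...,1]>90)&(h[...,2]>30))
    z=20+40 if nm=="blue" else 49
    for v in range(10,330,25):
        u=np.flatnonzero(m[v]&(np.arange(640)>200))
        if len(u)>2:print(nm,v,u.min(),u.max(),T[:3,:3].T@(px("wrist",[(u.min(),v)],z,T)[0]-T[:3,3]))
# aluminium rule right edge: print gradient columns per row
g=cv2.cvtColor(im,cv2.COLOR_BGR2GRAY)
for v in range(10,330,40):print(v,g[v,300:480:6])
```

```text
yellow 310 421 556 [ 2.  37.8 -1.3]
blue 10 300 344 [104.7  -7.8 -12.1]
blue 35 300 344 [ 98.   -7.9 -12.1]
blue 60 300 343 [ 91.2  -8.  -12.1]
blue 85 301 343 [ 84.2  -7.8 -12.1]
blue 110 301 343 [ 76.8  -7.9 -12.1]
blue 135 302 342 [ 69.3  -7.7 -12.2]
blue 160 302 342 [ 61.4  -7.8 -12.2]
blue 185 302 341 [ 53.3  -7.9 -12.2]
blue 210 303 341 [ 44.8  -7.7 -12.2]
blue 235 303 341 [ 36.1  -7.8 -12.2]
blue 260 303 340 [ 27.   -8.  -12.3]
blue 285 304 340 [ 17.5  -7.7 -12.3]
blue 310 306 338 [  7.6  -7.1 -12.3]
10 [ 29  50  53  50  51  50  46  32  66 151 154 149 147 149 148 150 147 146
 146 142 166 165 165 166 164 165 164 164 163 164]
50 [ 24  48  54  52  51  49  48  30 152 154 155 151 149 151 151 152 149 148
 147 145 167 167 167 166 166 166 165 165 165 165]
90 [ 67  48  53  52  51  50  45  29  67 155 156 152 151 153 150 152 150 150
 145 161 169 167 168 167 167 167 167 165 166 165]
130 [112  47  53  53  51  50  44  24 155 155 153 150 151 153 151 152  49  48
  46 168 169 169  41  59 120 119 122 132 159 160]
170 [161  45  53  52  49  50  43  31 153 154 150 149 150 148 150 149 147 143
 143 168 168 102  58 112 119 119 121 158 159 157]
210 [154  44  51  52  50  50  43 107 147 149 146 145 145 142 146 108 109 107
 167 167 168  56  99 118 116 108 156 158 158 158]
250 [146  43  50  48  48  48  38  66 145 145 141 141 142 139 142 140 137 138
 165 165  55  57 116 115  94 151 156 156 157  93]
290 [ 97  42  51  50  33  26  25  68  68  70  67  67  68  69  68  68  67  80
  80  81  49  56  57  71  71  72  73 129 133 136]
```

Run:
```python
from h import *
np.set_printoptions(suppress=True,precision=1)
T=T_tool();im=cv2.imread("pics/w13.png").astype(int)
for v in (125,150,180,210,240,270,300,315,330):
    r=im[v].sum(1)/3; d=np.abs(np.diff(r)); e=[u for u in range(395,450) if d[u]>12]
    if e:
        f=[u for u in e if u>=412]
        print(v,e,[ (T[:3,:3].T@(px("wrist",[(u,v)],35,T)[0]-T[:3,3]))[:2].round(1).tolist() for u in f[:2]],"rule",[(T[:3,:3].T@(px("wrist",[(u,v)],44,T)[0]-T[:3,3]))[1].round(1) for u in e if u<418])
```

```text
125 [411, 430, 431, 436, 440, 441] [[71.9, 39.4], [71.9, 39.8]] rule [np.float64(30.3)]
150 [409, 427, 428, 429, 437, 438] [[62.7, 39.0], [62.7, 39.4]] rule [np.float64(30.1)]
180 [408, 424, 425, 426, 434, 435] [[51.2, 38.7], [51.2, 39.1]] rule [np.float64(30.5)]
210 [404, 405, 421, 422, 431, 446, 448, 449] [[39.2, 38.4], [39.2, 38.8]] rule [np.float64(29.7), np.float64(30.1)]
240 [404, 418, 419, 423, 427, 428, 442, 443, 446, 447] [[26.6, 38.1], [26.6, 38.5]] rule [np.float64(30.4)]
270 [415, 416, 443] [[13.4, 37.8], [13.4, 38.2]] rule [np.float64(35.5), np.float64(35.9)]
300 [400, 418, 419] [[-0.4, 40.0], [-0.4, 40.4]] rule [np.float64(30.3)]
315 [399, 416, 417, 418, 422] [[-7.5, 39.7], [-7.5, 40.1]] rule [np.float64(30.3), np.float64(37.3), np.float64(37.7)]
330 [397, 398, 414, 415] [[-14.9, 39.3], [-14.9, 39.7]] rule [np.float64(29.9), np.float64(30.3), np.float64(36.9), np.float64(37.3)]
```

```bash
python3 -m crank '[[[0,0,0.08,0,0,0,10],[0,0,0.06,0,0,0,10],[0,0,0.04,0,0,0,10],[0,0,0,0,0,0,10],[0,0,0,0,0,0,10],[0,0,0,0,0,0,10],[0,0,0,0,0,0,10],[0,0,0,0,0,0,10]]]' | grep -E 'eef|force|width'
```

```text
eef_pos: [482.1, 284.2, 43.2]
force: [0.4, -0.6, -2.0]
grip_width: 0.141
grip_force: 59.7
```

```bash
python3 -m crank '[[[0,0,0.03,0,0,0,10],[0,0,0,0,0,0,10],[0,0.06,0,0,0,0,10],[0,0.06,0,0,0,0,10],[0,0.06,0,0,0,0,10],[0,0.06,0,0,0,0,10],[0,0.06,0,0,0,0,10],[0,0.06,0,0,0,0,10]]]' | grep -E 'eef|force|width'
python3 -m crank '[[[0,0.05,0,0,0,0,10],[0,0.05,0,0,0,0,10],[0,0.05,0,0,0,0,10],[0,0.05,0,0,0,0,10],[0,0.05,0,0,0,0,10],[0,0,0,0,0,0,10],[0,0,0,0,0,0,10],[0,0,0,0,0,0,10]]]' | grep -E 'eef|force|width'
cat > e.py <<'E'
from h import *
import sys
np.set_printoptions(suppress=True,precision=1)
st();T=T_tool();im=capture("wrist");cv2.imwrite(sys.argv[1],im);im=im.astype(int)
for v in (40,80,125,150,180,210,240,270,300,315,330):
    r=im[v].sum(1)/3; d=np.abs(np.diff(r)); e=[u for u in range(385,450) if d[u]>12]
    print(v,e,"z35/z44",[ [(T[:3,:3].T@(px("wrist",[(u,v)],z,T)[0]-T[:3,3]))[1].round(1).item() for z in(35,44)] for u in e])
E
python3 e.py pics/w14.png
```

```text
eef_pos: [490.1, 283.8, 43.0]
force: [-8.8, -0.0, 8.9]
grip_width: 0.145
grip_force: 61.1
eef_pos: [496.4, 283.4, 43.0]
force: [-7.4, -0.6, 8.5]
grip_width: 0.139
grip_force: 60.9
t 51.4 p [496.4 283.4  43. ] ang tool x in world 85.69 tilt [-0.  0. -1.] F [-7.4 -0.6  8.5] w 11.9 gf 60.9 j [0.3 0.6 1.6 0.  1.  0.4]
40 [416] z35/z44 [[31.1, 29.1]]
80 [413, 414] z35/z44 [[30.9, 29.0], [31.2, 29.3]]
125 [410, 411, 413, 417, 418, 433, 437, 438] z35/z44 [[30.8, 28.9], [31.2, 29.3], [31.9, 29.9], [33.4, 31.3], [33.7, 31.7], [39.2, 36.8], [40.7, 38.2], [41.1, 38.5]]
150 [409, 410, 415, 416, 432, 434, 435, 436] z35/z44 [[31.0, 29.1], [31.4, 29.5], [33.3, 31.2], [33.6, 31.6], [39.6, 37.1], [40.3, 37.8], [40.7, 38.2], [41.1, 38.5]]
180 [407, 408, 413, 414, 430, 432, 433, 434] z35/z44 [[31.0, 29.1], [31.4, 29.4], [33.3, 31.2], [33.7, 31.6], [39.7, 37.3], [40.5, 38.0], [40.9, 38.4], [41.3, 38.7]]
210 [388, 404, 405, 406, 407, 411, 412, 427, 429, 430, 431] z35/z44 [[24.3, 22.8], [30.6, 28.7], [31.0, 29.0], [31.3, 29.4], [31.7, 29.8], [33.3, 31.2], [33.7, 31.6], [39.5, 37.1], [40.3, 37.8], [40.7, 38.2], [41.1, 38.5]]
240 [402, 403, 404, 406, 409, 410, 423, 427, 428, 429, 449] z35/z44 [[30.5, 28.6], [30.9, 29.0], [31.3, 29.4], [32.1, 30.1], [33.3, 31.2], [33.7, 31.6], [38.9, 36.5], [40.5, 38.0], [40.9, 38.3], [41.2, 38.7], [49.2, 46.2]]
270 [385, 386, 399, 401, 403, 407, 408, 422, 424, 425, 426] z35/z44 [[24.4, 22.8], [24.8, 23.2], [30.1, 28.2], [30.9, 28.9], [31.7, 29.7], [33.3, 31.2], [33.7, 31.6], [39.4, 37.0], [40.2, 37.7], [40.6, 38.1], [41.0, 38.5]]
300 [] z35/z44 []
315 [398, 400] z35/z44 [[30.8, 28.9], [31.6, 29.7]]
330 [397] z35/z44 [[30.8, 28.9]]
```

```bash
python3 -m crank '[[[0,0,0,0,0,0,24],[0,0,0,0,0,0,34],[0,0,0,0,0,0,34],[0,0,-0.3,0,0,0,34],[0,0,-1,0,0,0,34],[0,0,-1,0,0,0,34],[0,0,-1,0,0,-1,34],[0,0,-1,0,0,-1,34]]]' | grep -E 'eef|force|width'
python3 -m crank '[[[0,0,-1,0,0,-1,34],[0,0,-1,0,0,-1,34],[0,0,-1,0,0,-1,34],[0,0,-1,0,0,-1,34],[0,0,-1,0,0,-1,34],[0,0,-0.4,0,0,-1,34],[0,0,0,0,0,-1,34],[0,0,0,0,0,-1,34]]]' | grep -E 'eef|force|width'
python3 -m crank '[[[0,0,0,0,0,-1,34],[-0.4,-1,0,0,0,-0.25,34],[-0.4,-1,0,0,0,0,34],[-0.4,-1,0,0,0,0,34],[-0.4,-1,0,0,0,0,34],[-0.4,-1,0,0,0,0,34],[-0.36,-1,0,0,0,0,34],[0,-1,0,0,0,0,34]]]' | grep -E 'eef|force|width'
python3 -m crank '[[[0,-0.88,0,0,0,0,34],[0,0,0,0,0,0,34],[0,0,0,0,0,0,34],[0,0,0,0,0,0,34],[0,0,0,0,0,0,34],[0,0,0,0,0,0,34],[0,0,0,0,0,0,34],[0,0,0,0,0,0,34]]]' | grep -E 'eef|force|width'
python3 - <<'E'
from h import *
st()
T=T_tool();im=capture("wrist");cv2.imwrite("pics/w15.png",im);np.save("w15T.npy",T)
sc=capture("scene");cv2.imwrite("pics/sc15.png",sc);cv2.imwrite("pics/sd15.png",capture("side"))
c=np.zeros((600,800,3),np.uint8)
a=cv2.resize(sc[110:260,240:430],(380,300));c[300:600,420:800]=a
P=proj("wrist",[[560,375,40],[470,440,40],[455,140,40]],T);print(P)
w=cv2.resize(im,(400,300));c[0:300,400:800]=w
x0=max(0,int(P[:,0].min())-20);x1=640;y0=max(0,int(P[:,1].min())-20);y1=min(480,int(P[:,1].max())+60)
w=im[y0:y1,x0:x1];f=min(400/w.shape[1],600/w.shape[0]);w=cv2.resize(w,None,fx=f,fy=f,interpolation=cv2.INTER_CUBIC);c[:w.shape[0],:w.shape[1]]=w
print(x0,y0,f);cv2.imwrite("pics/comp.png",c)
E
```

```text
eef_pos: [497.2, 282.8, 151.6]
force: [-0.6, -0.1, -0.5]
grip_width: 0.399
grip_force: 0.0
eef_pos: [497.1, 282.5, 285.9]
force: [-1.2, -0.5, 0.2]
grip_width: 0.396
grip_force: 0.0
eef_pos: [542.2, 102.0, 284.9]
force: [-0.2, -0.1, 0.6]
grip_width: 0.395
grip_force: 0.0
eef_pos: [540.1, 81.6, 284.5]
force: [1.0, -0.5, -1.2]
grip_width: 0.396
grip_force: 0.0
t 54.65 p [540.1  81.6 284.5] ang tool x in world 175.69 tilt [ 9.0e-04  2.2e-03 -1.0e+00] F [ 1.  -0.5 -1.2] w 33.8 gf 0.0 j [-0.07  0.33  1.34  0.    1.47 -1.56]
[[618.65196651 196.60011093]
 [704.25757581  95.04998511]
 [377.83757267 103.59374352]]
357 75 1.4134275618374559
```

View pics/comp.png

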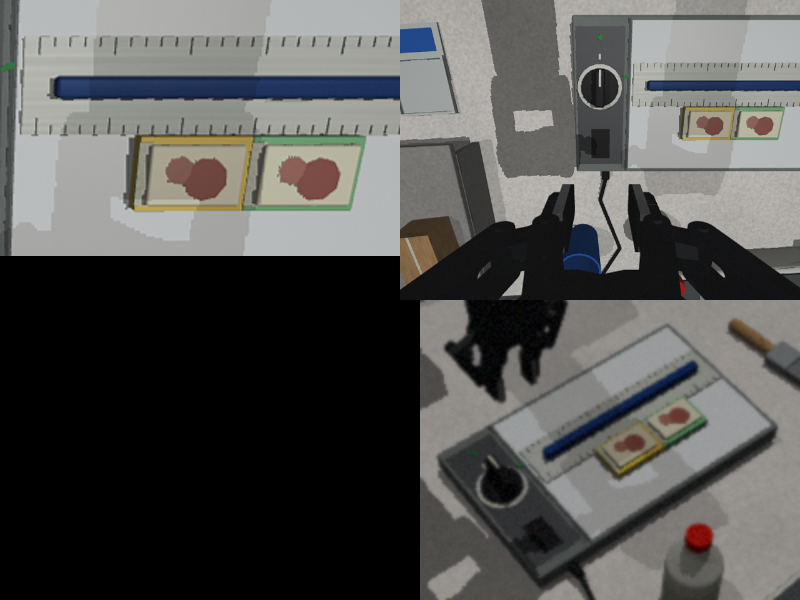

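Run:
```python
from h import *
np.set_printoptions(suppress=True,precision=1)
T=np.load("w15T.npy");print(px("wrist",[(319.2,139.2)],48,T))
im=cv2.imread("pics/w15.png",0)
c=cv2.HoughCircles(im[80:200,260:380],cv2.HOUGH_GRADIENT,1,50,param1=100,param2=20,minRadius=25,maxRadius=45);print(c)
if c is not None:
    for k in c[0]:print(px("wrist",[(k[0]+260,k[1]+80)],48,T))
def mv(t):return (T[:3,:3].T@(np.array(t)-T[:3,3])/25).round(2)
print(mv([488,82,110]))
```

```text
[[482.4  83.5  48. ]]
[[[59.5 58.5 35.5]]]
[[481.8  83.9  48. ]]
[ 2.1 -0.2  7. ]
```

```bash
python3 -m crank '[[[0.8,-0.09,1,0,0,0,40],[0.8,0,1,0,0,0,40],[0.7,0,1,0,0,0,40],[0,0,1,0,0,0,40],[0,0,1,0,0,0,40],[0,0,1,0,0,0,40],[0,0,0.98,0,0,0,40],[0,0,0,0,0,0,40]]]' 40 | grep -E 'eef|force|width'
python3 -m crank '[[[0,0,0.8,0,0,0,40],[0,0,0.7,0,0,0,40],[0,0,0.4,0,0,0,40],[0,0,0.3,0,0,0,40],[0,0,0,0,0,0,40],[0,0,0,0,0,0,40],[0,0,0,0,0,0,40],[0,0,0,0,0,0,40]]]' | grep -E 'eef|force|width'
python3 -c "
from h import *
st();T=T_tool();im=capture('wrist');cv2.imwrite('pics/w16.png',im)
# dark bar/white pointer between fingers
for v in (200,225,240,250,260,270,280,290): print(v,im[v,250:400:6].mean(1).astype(int))
"
```

```text
eef_pos: [481.3, 83.9, 107.6]
force: [0.2, 0.6, 0.2]
grip_width: 0.465
grip_force: 0.0
eef_pos: [483.1, 83.9, 55.5]
force: [-0.0, 0.2, 1.0]
grip_width: 0.467
grip_force: 0.0
t 56.4 p [483.1  83.9  55.5] ang tool x in world 175.68 tilt [ 0.0019  0.0021 -1.    ] F [-0.   0.2  1. ] w 39.9 gf 0.0 j [-0.07  0.46  1.8   0.    0.88 -1.57]
200 [ 56  59  58  58  58  57  59  58  58  59  57  56 236  98 100 101 101 102
 101 102 101 101 103  89  89]
225 [55 56 58 57 56 56 56 56 56 52 84 83 96 82 80 98 97 97 98 98 98 99 85 85
 85]
240 [ 57  55  57  55  86 138 132 131 132 132 132 131 132 123 227 227 226 226
 226 231  99  84  84  85  84]
250 [ 56  56  53 126 126 126 129  19  24  34  32  32  32  31  52  57  24  15
 227 222 198 199  83  85  84]
260 [ 55 100 125 125 104  22  32  25  27  30  27  22  20  22  21  30  42  42
  46  24 193 196 114 118  84]
270 [ 51 126 126  54  30  27  26  28  29  22  23  20  23  22  18  22  41  39
  40  40  41  53 196 199  80]
280 [124 123  35  24  25  25  28  28  27  20  24  27  21  18  21  24  39  37
  39  38  39  39  51 189 194]
290 [127 128  19  22  22  21  24  28  29  22  26  26 143  76  27  26  23  36
  19  22  23  21  38  96  97]
```

```bash
python3 -m crank '[[[0,0,0.04,0,0,0,20],[0,0,0,0,0,0,8],[0,0,0,0,0,0,8],[0,0,0,0,0,0,8],[0,0,0,0,0,0,8],[0,0,0,0,0,0,8],[0,0,0,0,0,0,8],[0,0,0,0,0,0,8]]]' 40 | grep -E 'eef|force|width'
python3 -c "
from h import *
st();print(sense()['wrist_torque'])"
```

```text
eef_pos: [482.9, 84.1, 54.1]
force: [-1.3, 2.4, 4.3]
grip_width: 0.156
grip_force: 40.7
t 57.25 p [482.9  84.1  54.1] ang tool x in world 175.67 tilt [ 0.0011  0.0024 -1.    ] F [-1.3  2.4  4.3] w 13.4 gf 40.7 j [-0.07  0.46  1.8   0.    0.87 -1.57]
[0.39780119 0.28816352 0.00916646]
```

```bash
cat > chk.py <<'E'
from h import *
import sys
im=capture("scene");cv2.imwrite(sys.argv[1],im)
ref=cv2.imread("pics/sc15.png")
def f(im):
    h=cv2.cvtColor(im,cv2.COLOR_BGR2HSV);o=[]
    for lo,hi in((45,85),(18,32),(105,130)):
        m=(h[...,0]>=lo)&(h[...,0]<=hi)&(h[...,1]>90)&(h[...,2]>25);m[:140]=0;m[210:]=0;m[:,:280]=0;m[:,400:]=0
        p=np.argwhere(m);o.append((len(p),p.mean(0).round(1).tolist() if len(p) else None))
    return o
print(f(ref));print(f(im))
E
python3 chk.py pics/sc16.png
python3 -m crank '[[[0,0,0,0,0,0.5,8],[0,0,0,0,0,0.75,8],[0,0,0,0,0,0.75,8],[0,0,0,0,0,0.75,8],[0,0,0,0,0,0.75,8],[0,0,0,0,0,0.75,8],[0,0,0,0,0,0.75,8],[0,0,0,0,0,0.75,8]]]' 60 | grep -E 'eef|force|width'
python3 -c "
from h import *
st();print(sense()['wrist_torque'])"
python3 -m crank '[[[0,0,0,0,0,0.75,8],[0,0,0,0,0,0.75,8],[0,0,0,0,0,0.75,8],[0,0,0,0,0,0.5,8],[0,0,0,0,0,0,8],[0,0,0,0,0,0,8],[0,0,0,0,0,0,8],[0,0,0,0,0,0,8]]]' | grep -E 'eef|force|width'
python3 -c "
from h import *
st();print(sense()['wrist_torque'])"
```

```text
[(64, [177.2, 365.8]), (155, [187.4, 348.0]), (453, [164.5, 339.5])]
[(60, [177.1, 365.6]), (159, [187.3, 347.0]), (457, [164.8, 338.9])]
eef_pos: [483.5, 85.2, 54.1]
force: [3.0, 13.5, 2.1]
grip_width: 0.148
grip_force: 62.1
t 58.1 p [483.5  85.2  54.1] ang tool x in world 129.39 tilt [ 0.0029  0.0045 -1.    ] F [ 3.  13.5  2.1] w 12.6 gf 62.1 j [-0.07  0.46  1.8   0.01  0.87 -0.76]
[ 2.06281496 -0.4575423  -0.03020566]
eef_pos: [484.1, 85.5, 54.2]
force: [6.1, 14.6, -1.3]
grip_width: 0.15
grip_force: 61.7
t 58.9 p [484.1  85.5  54.2] ang tool x in world 107.63 tilt [ 0.0046  0.005  -1.    ] F [ 6.1 14.6 -1.3] w 12.8 gf 61.7 j [-0.07  0.46  1.8   0.01  0.87 -0.38]
[ 2.42885865 -0.93541729  0.02130215]
```

```bash
python3 -m crank '[[[0,0,0,0,0,0,30],[0,0,0,0,0,0,44],[0,0,0,0,0,0,44],[0,0,-0.4,0,0,0,44],[0,0,-1,0,0,0,44],[0,0,-1,0,0,0,44],[0,0,-1,0,0,1,44],[0,0,-1,0,0,1,44]]]' | grep -E 'eef|force|width'
python3 -m crank '[[[0,0,-1,0,0,0.2,0],[-1,-0.25,0,0,0,0,0],[-1,-0.25,0,0,0,0,0],[-1,-0.25,0,0,0,0,0],[-1,-0.25,0,0,0,0,0],[-1,-0.25,0,0,0,0,0],[-1,-0.25,0,0,0,0,0],[-1,-0.25,0,0,0,0,0]]]' 40 | grep -E 'eef|force|width'
python3 -m crank '[[[-1,-0.25,0,0,0,0,0],[-1,-0.25,0,0,0,0,0],[-1,-0.25,0,0,0,0,0],[-1,-0.25,0,0,0,0,0],[-1,-0.25,0,0,0,0,0],[-1,-0.25,0,0,0,0,0],[-1,-0.25,0,0,0,0,0],[-1,-0.25,0,0,0,0,0]]]' | grep -E 'eef|force|width'
python3 chk.py pics/sc17.png
python3 - <<'E'
from h import *
st()
a=cv2.imread("pics/sc15.png");b=cv2.imread("pics/sc17.png")
p=proj("scene",[[514,400,35],[560,400,35],[600,330,35]]).astype(int)
for u,v in p:print(a[v,u],b[v,u])
T=T_tool();im=capture("wrist");cv2.imwrite("pics/w17.png",im)
h=cv2.cvtColor(im,cv2.COLOR_BGR2HSV);m=((h[...,0]>=100)&(h[...,0]<=130)&(h[...,1]>120)&(h[...,2]>40)).astype(np.uint8)
n,l,s,c=cv2.connectedComponentsWithStats(m)
for k in range(1,n):
    if s[k,4]>500:
        r=cv2.minAreaRect(np.argwhere(l==k)[:,::-1].astype(np.float32));print(s[k],px("wrist",cv2.boxPoints(r),5,T).round(1).tolist())
E
```

```text
eef_pos: [482.6, 83.6, 165.8]
force: [0.9, -0.3, 0.5]
grip_width: 0.514
grip_force: 0.0
eef_pos: [438.7, -92.5, 189.3]
force: [0.9, 0.4, 0.3]
grip_width: 0.002
grip_force: 0.0
eef_pos: [388.9, -292.6, 188.8]
force: [0.7, -0.0, -0.0]
grip_width: 0.005
grip_force: 0.0
[(64, [177.2, 365.8]), (155, [187.4, 348.0]), (453, [164.5, 339.5])]
[(64, [177.0, 365.0]), (153, [187.8, 347.8]), (464, [164.4, 339.7])]
t 61.35 p [ 388.2 -295.6  188.8] ang tool x in world 89.95 tilt [ 1.1e-03 -1.0e-04 -1.0e+00] F [-1.6 -1.9 -0.1] w -0.2 gf 0.0 j [-0.89  0.27  1.67  0.    1.2  -0.89]
[106 109 109] [103 107 107]
[153 153 150] [154 154 150]
[156 157 154] [155 152 151]
[  306    47    46   259 10087] [[371.1, -383.0, 5.0], [375.9, -170.2, 5.0], [409.0, -170.5, 5.0], [411.1, -383.4, 5.0]]
```

Run:
```python
from h import *
for f in("sc15","sc17"):
    im=cv2.imread(f"pics/{f}.png",0)
    o=[]
    for a in range(-180,180,15):
        t=np.radians(a);v=[]
        for r in(10,14,18,22):
            u,w=proj("scene",[[482.7+r*np.cos(t),83.9+r*np.sin(t),78]])[0];v.append(cv2.getRectSubPix(im,(1,1),(float(u),float(w)))[0,0])
        o.append((a,int(np.mean(v))))
    print(f,o)
```

```text
sc15 [(-180, 85), (-165, 24), (-150, 38), (-135, 40), (-120, 30), (-105, 25), (-90, 5), (-75, 3), (-60, 7), (-45, 4), (-30, 8), (-15, 15), (0, 15), (15, 14), (30, 16), (45, 35), (60, 50), (75, 52), (90, 50), (105, 49), (120, 46), (135, 44), (150, 42), (165, 75)]
sc17 [(-180, 45), (-165, 47), (-150, 62), (-135, 64), (-120, 42), (-105, 35), (-90, 17), (-75, 17), (-60, 18), (-45, 12), (-30, 5), (-15, 2), (0, 6), (15, 8), (30, 5), (45, 15), (60, 16), (75, 19), (90, 35), (105, 94), (120, 57), (135, 42), (150, 44), (165, 45)]
```

```bash
python3 -m crank '[[[0,0,0,-1,0,0,0],[0,0,0,-1,0,0,0],[0,0,0,-1,0,0,0],[0,-0.41,0.92,0,0,0,0],[0,-0.41,0.92,0,0,0,0],[0,-0.41,0.92,0,0,0,0],[0,-0.41,0.92,0,0,0,0],[0,-0.41,0.92,0,0,0,0]]]' | grep -E 'eef|force|width'
python3 -m crank '[[[0,-0.41,0.92,0,0,0,0],[0,-0.25,0.56,0,0,0,0],[0,-0.1,0.22,0,0,0,0],[0,-0.05,0.1,0,0,0,0],[0,0,0,0,0,0,0],[0,0,0,0,0,0,0],[0,0,0,0,0,0,0],[0,0,0,0,0,0,0]]]' | grep -E 'eef|force|width'
```

```text
eef_pos: [389.8, -290.8, 61.9]
force: [0.2, -0.3, 0.5]
grip_width: 0.001
grip_force: 0.0
eef_pos: [389.5, -291.3, 13.3]
force: [0.9, 0.3, -0.1]
grip_width: 0.003
grip_force: 0.0
```

```bash
python3 -m crank '[[[-0.16,-0.05,0.11,0,0,0,0],[0,-0.033,0.073,0,0,0,0],[0,-0.016,0.037,0,0,0,0],[0,-0.009,0.02,0,0,0,0],[0,0,0,0,0,0,0],[0,0,0,0,0,0,0],[0,0,0,0,0,0,0],[0,0,0,0,0,0,0]]]' | grep -E 'eef|force|width'
```

```text
eef_pos: [389.6, -295.7, 7.0]
force: [-5.7, 0.8, 14.0]
grip_width: -0.003
grip_force: 7.3
```

```bash
python3 -m crank '[[[0,0.1,0.045,0,0,0,0],[0,0.2,0.089,0,0,0,0],[0,0.3,0.134,0,0,0,0],[0,0.3,0.134,0,0,0,0],[0,0.3,0.134,0,0,0,0],[0,0.3,0.134,0,0,0,0],[0,0.3,0.134,0,0,0,0],[0,0.3,0.134,0,0,0,0]]]' | grep -E 'force|eef'
python3 -m crank '[[[0,0.3,0.134,0,0,0,0],[0,0.3,0.134,0,0,0,0],[0,0.3,0.134,0,0,0,0],[0,0.3,0.134,0,0,0,0],[0,0.3,0.134,0,0,0,0],[0,0.3,0.134,0,0,0,0],[0,0.3,0.134,0,0,0,0],[0,0.2,0.089,0,0,0,0]]]' | grep -E 'force|eef'
python3 -c "
from h import *
st()"
```

```text
eef_pos: [447.5, -295.9, 7.2]
force: [-5.7, 0.4, 12.7]
grip_force: 6.2
eef_pos: [510.6, -295.7, 7.2]
force: [-5.6, 0.0, 12.2]
grip_force: 5.8
t 65.4 p [ 510.6 -295.7    7.2] ang tool x in world 90.06 tilt [ 4.090e-01  9.000e-04 -9.125e-01] F [-5.6  0.  12.2] w 0.1 gf 5.8 j [-0.86  0.61  1.8   0.64  0.55 -1.39]
```

```bash
python3 -m crank '[[[0,0.2,-0.45,0,0,0,0],[0,0.41,-0.91,0,0,0,0],[0,0.1,-1,0,0,0,0],[0,0,-1,0,0,0,0],[0,0,-1,0,0,0,0],[0,0,-1,1,0,0,0],[0,0,-1,1,0,0,0],[0,0,-1,1,0,0,0]]]' | grep -E 'force|eef'
python3 -m crank '[[[1,0,-1,0,0,0,0],[1,0,-1,0,0,0,0],[1,0,-0.5,0,0,0,0],[0.8,0,0,0,0,0,0],[0,0,0,0,0,0,0],[0,0,0,0,0,0,0],[0,0,0,0,0,0,0],[0,0,0,0,0,0,0]]]' | grep -E 'force|eef'
python3 chk.py pics/sc18.png
cat > lip.py <<'E'
from h import *
import sys
st();T=T_tool();im=capture("wrist");cv2.imwrite(sys.argv[1],im)
def strip(im,T,tag):
    h=cv2.cvtColor(im,cv2.COLOR_BGR2HSV);m=((h[...,0]>=100)&(h[...,0]<=130)&(h[...,1]>120)&(h[...,2]>40)).astype(np.uint8);m[:130]=0
    n,l,s,c=cv2.connectedComponentsWithStats(m);k=1+s[1:,4].argmax()
    for v in range(s[k,1]+10,min(s[k,1]+s[k,3],330),40):
        u=np.flatnonzero(l[v]==k);print(tag,v,px("wrist",[(u.min(),v),(u.max()+1,v)],5,T)[:,:2].round(1).tolist())
strip(cv2.imread("pics/w1.png"),np.load("w1T.npy"),"start");strip(im,T,"now")
E
python3 lip.py pics/w18.png
```

```text
eef_pos: [459.7, -295.8, 186.9]
force: [-0.1, 0.6, -1.0]
grip_force: 0.0
eef_pos: [460.6, -201.2, 247.0]
force: [0.2, 0.0, -0.7]
grip_force: 0.0
[(64, [177.2, 365.8]), (155, [187.4, 348.0]), (453, [164.5, 339.5])]
[(57, [177.2, 365.3]), (153, [187.7, 348.2]), (456, [164.3, 339.8])]
t 67.05 p [ 460.7 -201.2  247. ] ang tool x in world 90.02 tilt [ 4.0e-04  2.4e-03 -1.0e+00] F [-0.3  0.2 -0.6] w 0.2 gf 0.0 j [-0.65  0.25  1.54  0.    1.35 -0.65]
start 174 [[496.9, -180.1], [531.2, -180.0]]
start 214 [[496.9, -221.4], [530.2, -221.4]]
start 254 [[495.9, -265.4], [530.2, -265.3]]
start 294 [[495.9, -312.2], [529.1, -312.1]]
now 177 [[497.2, -180.6], [531.1, -180.5]]
now 217 [[497.3, -220.4], [530.3, -220.3]]
now 257 [[496.5, -262.7], [529.4, -262.6]]
now 297 [[495.6, -307.7], [528.5, -307.6]]
```

```bash
python3 -c "
from rig import *
print(finish_job())"
```

```text
the job is handed in; nothing more can be done
None
```

The job is handed in at about 67 s. The green and yellow blocks (no pink was present) lie end to end, wax face up, on the plate with the rule flush along both, the light knob reads on by its pointer, and the empty tray is back under the riser with only its lip out. The last camera checks agreed, but no judging result was returned.

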